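# Load the instrument case and fold its lid stay to close it

## Task

Put the small carton away in the grey case: raise the lid until its folding stay snaps past straight and holds the lid up by itself, let go, stand the carton upright on the floor of the case, then push the red knob on the knee of the stay back through straight and lower the lid until it is fully shut. Raise and handle the lid gently, so that the foot of the stay is not dragged along its slot, do not let the lid drop shut, and leave the beaker, dropper bottle and petri dish where they are.

Things in the scene. Friction and masses are not known exactly. Their poses are not given: they have to be found in the camera images.
- case: Grey case with dark floor lining, fixed to the bench. Outside 190 mm along its x (front to back), 260 mm along y, 90 mm high without lid; walls 6 mm, inner floor 13 mm above the bench. Origin: centre of its underside. -x is the front (handle, roughly towards the robot), +x carries the hinge, the stay is outside its -y wall.
- lid_hinge (a point): Middle of the lid's hinge line: 95 mm behind the case's centre (case +x), 90 mm above the bench. The line runs along the case's y.
- lid (a joint): Lid angle about lid_hinge: 0 shut (level, 14 mm thick plate on the rim), grows as it rises. The stay stops it somewhere from 1.24 to 1.43 rad, different each time: find it by feel. Unlocked, hinge friction holds it still above about 1.0 rad; let go well below that it falls shut. Lid about 0.5 kg; lifting it at the handle takes about 3 N.
- handle (a point): Middle of the lid's round steel bar handle, 10 mm thick, 110 mm long along case y, 45 mm in front of the lid's front edge, on posts at both ends. 235 mm from lid_hinge, 97 mm above the bench when shut, about 320 mm when raised. 40 mm free behind it. The bar turns between pads that pinch it from above (closing along case x), so the gripper can point down all through the swing.
- stay_upper (a joint): Knee angle of the folding stay (two flat steel links): about 0 folded (lid shut), 2.59 rad straight, stop at 2.94 past straight. A weak spring pulls it past straight. Lid raised to its stop: links straight and tight; on relaxing the pull the knee goes past straight (to about 2.8, locked) and the lid rests a few degrees lower. Pushed back to 2.0 or less it stays folded when let go.
- knob (a point): Middle of the red round knob at the knee of the stay, 16 mm thick, 34 mm long along case y, its middle 55 mm outside the case's -y wall. Locked, it is about 120 to 140 mm above the bench. To unlock push it to case +x and slightly down: about 15 mm brings the knee straight, lifting the lid slightly, 25 to 35 mm more folds it safely; takes about 3 to 7 N.
- clamp (a point): Brass bolt of the clamped foot of the stay, in an upright slot on the case's -y wall; set up to 6 mm higher or lower each time. The clamp holds against about 15 N of pull or push at the handle and slips along the slot beyond that: pulling on past the lid's highest angle, or forcing the locked lid down, drags it.
- carton: Small white and ochre folding carton standing on the bench left of the case, 26 mm along its x, 60 mm along its y, 70 mm high, 60 g; origin: centre of its underside. Grip it across its 26 mm.
- beaker: Bystander: clear glass beaker 54 mm across, 69 mm high; origin centre of underside.
- dropper_bottle: Bystander: dropper bottle 37 mm across, 133 mm high; origin centre of underside.
- petri_dish: Bystander: flat clear petri dish 91 mm across, 15 mm high; origin centre of underside.

How it is judged (in metres and radians):
On the way, in this order (a step that is already met when the one before it is completed fails the run):
1. the lid stands up by itself on the locked stay (lid above 1.0 rad, knee beyond 2.66 rad), nothing of the robot touching it (value of joint lid above 1 rad and value of joint stay_upper above 2.66 rad and contact force between each of the arm, the fingers and lid below 0.1 N), for 0.3 s.
2. the carton stands upright on the floor of the case, let go, with the lid still up on the locked stay (x of carton in the frame of case between -0.08 and 0.08 m and y of carton in the frame of case between -0.115 and 0.115 m and z of carton in the frame of case below 0.018 m and angle between carton's own z axis and vertical below 0.15 rad and contact force between the fingers and carton below 0.1 N and value of joint stay_upper above 2.66 rad), for 0.2 s.
At the end, for the whole second after the job is handed in: The lid is fully shut (angle under 0.025 rad) and the carton stands upright (tilt under 0.15 rad) and at rest on the floor of the case (value of joint lid below 0.025 rad and x of carton in the frame of case between -0.08 and 0.08 m and y of carton in the frame of case between -0.115 and 0.115 m and z of carton in the frame of case below 0.018 m and angle between carton's own z axis and vertical below 0.15 rad and linear speed of carton below 0.02 m/s); the robot touches nothing.
It fails at once if the foot of the stay was dragged more than 3 mm along its slot (stay overloaded) (distance of clamp from where it was at the start of the episode above 0.003 m).
It fails at once if the lid was dropped shut (closing faster than 1.8 rad/s in its last 0.15 rad) (velocity of joint lid below -1.8 rad/s and value of joint lid below 0.15 rad).
It fails at once if a bystander was moved more than 20 mm (distance of any of beaker, dropper_bottle, petri_dish from where it was at the start of the episode above 0.02 m).
It also fails if it takes over 72 s, if anything falls off the work surface, if the arm or the gripper's body presses on something with over 40 N, if the wrist force passes 120 N, or if a joint passes its speed limit or range.

## Robot

A 6-joint arm with a two-finger parallel gripper is mounted at the origin on a cart in front of the work surface, level with it; the furniture and walls round the work are solid. World frame = base frame: x ahead of the robot, y to its left, z up, the work surface at z = 0. Lengths are in m, angles in degrees, forces in N, time in s.
With the tool pointing down it reaches from about 0.4 to 0.825 m from the base axis. Payload 7 kg.
Tool frame: the origin (TCP) lies at the very end of the fingers, on their centre line; the grasp point (between the pads) lies r.pinch_z behind it (r.pinch_z is the distance from the TCP to the grasp point, in m); z points along the fingers, y is the direction in which the jaws open and shut (so a half turn about z gives the same grasp; the last joint's range is limited). The gripper opens to 88 mm and grips with 3 to 60 N. Pads are 19 mm wide; open, the fingers measure 130 mm over their backs; the gripper's body (78 mm by 193 mm) begins 47 mm behind the grasp point.
Start: joints at [87.84, 20.546, 0.682, 0, -70.136, -16.507], TCP at [0.216, 0.639, 0.227] pointing down, gripper open.
Joint ranges: [-176.03, 176.03], [-82.01, 121.73], [-58.28, 71.71], [-173.87, 95.51], [-174.79, -0.11], [-173.66, 173.66]. Speed limits (degrees/s): [136.94, 136.94, 172.46, 180, 180, 180].

## Interface

Orientations are given as [roll, pitch, yaw] about the fixed x, y, z axes, in that order (R = Rz(yaw) Ry(pitch) Rx(roll)).
In Python, from plant import r gives the robot as it stands. The module is installed in compiled form; this text tells all that it offers.
- The arm moves only by the tool servo_tool, never from a script. Its argument "steps" is a list of rows, each a list of 5 numbers: the finger opening in cm, from 0 to 8.76, then the shift along the tool's x, y, z in cm, then the turn about the tool's z in degrees. In form: [[fingers, x, y, z, spin], ...]. A call has 1 to 8 rows; each row shifts and turns the commanded pose from where the row before left it, along the tool's axes as they then stand; what a row does not reach is not made up. A row lasts 1/8 s, in which the tool goes at most 62.5 mm and 10.7 degrees, less where a joint would pass 70% of its speed; a pose out of reach is approached as far as the arm can. A call with a gripper value outside its range is refused whole. The fingers move at their own pace and stop on an object; "squeeze" is the grip in N (left out, the last holds). Time passes only in rows, so rows that do not move let the fingers close. It gives the time, the measured TCP pose, the force and the opening at its end, in the units of the state.
- r.get_state(): the state, without advancing time (a new reading comes with each control period).
- r.capture(name): name is "scene" or "top" or "wrist"; returns the picture (384x512x3 uint8, red, green, blue); there is no depth.
- r.calibration(name): a dict with "K" (3x3 intrinsics, pixels), "rvec" (rotation vector, rad) and "tvec" (3), from world to camera coordinates, as OpenCV has them; the wrist camera has in their place "tool_from_camera" (4x4, takes a point from camera to tool coordinates, whose origin is the TCP and whose axes are the flange's). Camera axes: x right, y down, z forward; pixel columns grow to the right and rows downward; lengths in m; the calibration is good to about 2 mm. A picture is of the moment at which its call begins: read the wrist's pose just before it. calibration takes no time and is no camera call.
- r.close_job(): hands the job in, once; it reports no verdict.
The state is a dict: "time_s": time; "joints": joint angles; "qd": joint speeds; "joint_torque": joint torques, N m; "tcp_pos": TCP position; "eef_rot": TCP orientation; "contact_force": force on the tool from outside, world axes, zero at the start; "moment": the same for the moment, N m; "gripper_width": finger opening in m.
Only numpy, scipy, OpenCV 4.12 (cv2) and the standard library are available. Lean on these libraries where they do the work, as an engineer would, in place of code of your own. Each camera call takes 0.05 s, during which the arm holds its last target.

## Working session

There is one attempt and no reset: what is moved stays moved. The work goes in short steps, Python scripts to look and compute and a tool call to move; the robot and the scene stay as the last step left them, time stands still between calls to the robot, and variables do not carry over. Pictures are saved under pics/ and viewed, and the job is handed in when it is done.

Besides the shell and the picture viewer there is one more tool, called as a command line: name --pt "numbers of a row" for each row, then --argument value for the rest. servo_tool: Moves the arm, as the interface text tells. Its arguments: {"type":"object","properties":{"steps":{"type":"array","items":{"type":"array","items":{"type":"number"}}},"squeeze":{"type":"number"}},"required":["steps"]}

```bash
mkdir -p pics; ls; cat > h.py <<'E'
import numpy as np, cv2
from plant import r
def snap(n,f):
    im=r.capture(n); cv2.imwrite('pics/'+f+'.png',im[:,:,::-1]); return im
def ray(n,u,v,st=None):
    c=r.calibration(n);K=np.array(c['K'])
    d=np.linalg.inv(K)@np.array([u,v,1.])
    R,_=cv2.Rodrigues(np.array(c['rvec']));t=np.array(c['tvec']).ravel()
    return -R.T@t,R.T@d
def onz(n,u,v,z):
    o,d=ray(n,u,v);return o+d*(z-o[2])/d[2]
def tri(n1,p1,n2,p2):
    o1,d1=ray(n1,*p1);o2,d2=ray(n2,*p2)
    A=np.stack([d1,-d2],1);s=np.linalg.lstsq(A,o2-o1,rcond=None)[0]
    a=o1+s[0]*d1;b=o2+s[1]*d2;return (a+b)/2,np.linalg.norm(a-b)
def proj(n,P):
    c=r.calibration(n);p,_=cv2.projectPoints(np.array(P,float).reshape(-1,3),np.array(c['rvec']),np.array(c['tvec']),np.array(c['K']),None);return p[:,0]
E
python3 - <<'E'
from h import *
print(r.get_state(), r.pinch_z)
for n in('scene','top','wrist'):
    snap(n,n+'0')
for n in('scene','top'):
    o,d=ray(n,256,192);print(n,o,d)
print(r.calibration('wrist'))
E
```

```text
pics
{'time_s': 0.0, 'joints': array([ 8.78411930e+01,  2.05911916e+01,  6.34345965e-01, -1.98473327e-02,
       -7.01342501e+01, -1.65054413e+01]), 'qd': array([ 0.0698745 ,  0.01212504, -0.02030083, -0.02028851,  0.11199196,
       -0.06895725]), 'joint_torque': array([ 4.12254713e-04, -5.82725966e+01,  2.93059534e+01,  6.99706256e+00,
        6.86616695e-03, -1.69444907e-04]), 'tcp_pos': array([0.21590227, 0.63903909, 0.22563062]), 'eef_rot': array([ 1.79907357e+02, -7.99442898e-03, -1.86710011e+01]), 'contact_force': array([ 0.55410842,  0.86240643, -1.30531314]), 'moment': array([ 0.00688176,  0.00932389, -0.04856993]), 'gripper_width': 0.08763504886737339} 0.0188
scene [-0.44720115 -0.71254085  0.6228774 ] [ 0.7733151   0.49328643 -0.39831855]
top [ 0.43977134 -0.07473703  1.43302826] [ 0.10775381  0.01163175 -0.99417489]
{'K': array([[290.30711437,   0.        , 254.85642298],
       [  0.        , 290.30711437, 188.92518382],
       [  0.        ,   0.        ,   1.        ]]), 'tool_from_camera': array([[ 6.63366554e-04, -9.70091027e-01, -2.42740519e-01,
         6.59831388e-02],
       [ 9.99999775e-01,  6.18487724e-04,  2.61089553e-04,
         4.79267298e-04],
       [-1.03148602e-04, -2.42740637e-01,  9.70091219e-01,
        -1.58599962e-01],
       [ 0.00000000e+00,  0.00000000e+00,  0.00000000e+00,
         1.00000000e+00]])}
```

View pics/scene0.png

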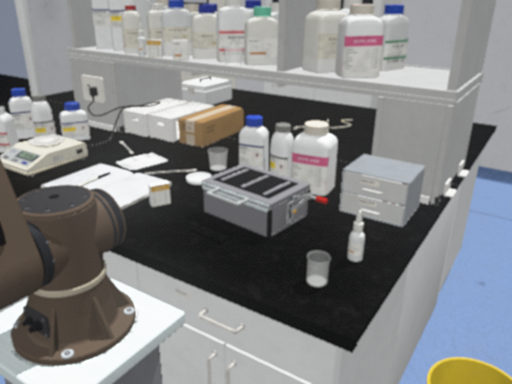

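View pics/top0.png

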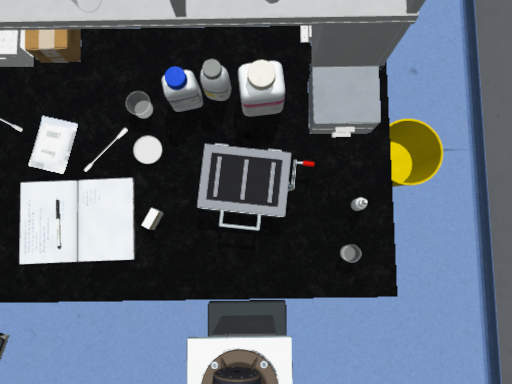

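View pics/wrist0.png

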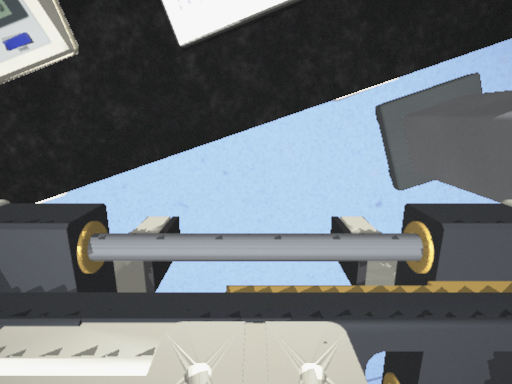

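The scene view shows the shut case, with the stay knob (red) on its right. The top view shows the case at about (245,180), the handle bar at (240,227), the carton at (152,218), the knob at (308,163), the beaker at (350,254), the bottle at (359,204) and the dish at (148,150). Next I zoom in and measure.

```bash
python3 - <<'E'
import cv2
im=cv2.imread('pics/top0.png');cv2.imwrite('pics/topz.png',cv2.resize(im[130:270,120:330],None,fx=3.8,fy=3.8,interpolation=cv2.INTER_CUBIC))
im=cv2.imread('pics/scene0.png');cv2.imwrite('pics/scenez.png',cv2.resize(im[150:300,140:380],None,fx=3.3,fy=3.3,interpolation=cv2.INTER_CUBIC))
E
```

```text
(no output)
```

View pics/topz.png

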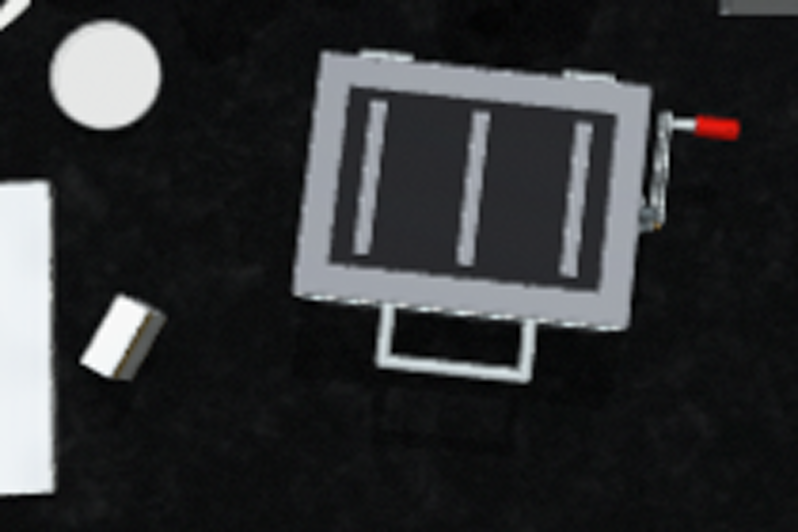

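View pics/scenez.png

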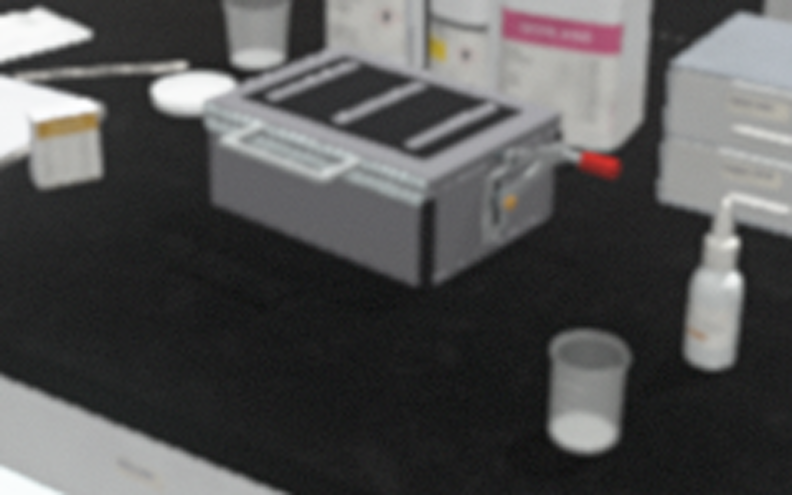

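```bash
python3 - <<'E'
from h import *
f=lambda p:(120+(p[0]+.5)/3.8-.5,130+(p[1]+.5)/3.8-.5)
C=np.array([onz('top',*f(p),.104) for p in [(322,52),(650,87),(629,329),(294,296)]])
print(C, [np.linalg.norm(C[i]-C[i-1]) for i in range(4)])
c=C.mean(0);print('case',c)
# rectangle yaw: case -y direction edges 0->1 and 3->2 ; +x : 3->0, 2->1
a=-(C[1]-C[0])-(C[2]-C[3]);print('yaw y',np.degrees(np.arctan2(-a[0],a[1])))
b=(C[0]-C[3])+(C[1]-C[2]);print('yaw x',np.degrees(np.arctan2(b[1],b[0])))
h=[onz('top',*f(p),.1) for p in [(383,361),(525,375)]];print('handle',h,sum(h)/2,np.linalg.norm(h[0]-h[1]))
k=[onz('top',*f(p),.07) for p in [(120,293),(153,309),(113,378),(80,361)]];k=np.array(k);print('carton',k,k.mean(0))
print([np.linalg.norm(k[i]-k[i-1]) for i in range(4)])
print('cartonyaw longaxis', np.degrees(np.arctan2(*((k[0]-k[3])+(k[1]-k[2]))[[1,0]])))
g=lambda p:(140+(p[0]+.5)/3.3-.5,150+(p[1]+.5)/3.3-.5)
print('knob',tri('top',f((718,127)),'scene',g((601,165))))
print('clamp',tri('top',f((653,222)),'scene',g((510,201))))
for n,p in [('dish',(105,75))]:print(n,onz('top',*f(p),.015))
for n,p,z in [('beaker',(350,254),.069),('bottle',(360,204),.1)]:print(n,onz('top',*p,z))
E
```

```text
[[ 0.73136725  0.09186034  0.104     ]
 [ 0.69964157 -0.16339567  0.104     ]
 [ 0.51159174 -0.14310537  0.104     ]
 [ 0.5408891   0.11368933  0.104     ]] [np.float64(0.19172488224809997), np.float64(0.2572200313536529), np.float64(0.1891413131085187), np.float64(0.25846053789417095)]
case [ 0.62087242 -0.02523784  0.104     ]
yaw y -6.796105549445641
yaw x -6.349256238736253
handle [array([0.49015194, 0.04594102, 0.1       ]), array([ 0.47777452, -0.06286338,  0.1       ])] [ 0.48396323 -0.00846118  0.1       ] 0.10950615656953394
carton [[0.54795604 0.25569221 0.07      ]
 [0.5349246  0.22955693 0.07      ]
 [0.48122334 0.26044226 0.07      ]
 [0.49492635 0.28650826 0.07      ]] [0.51475758 0.25804991 0.07      ]
[np.float64(0.0613333263933269), np.float64(0.029203957001199623), np.float64(0.061949401766825264), np.float64(0.029448412638857443)]
cartonyaw longaxis -30.032293407530894
knob (array([ 0.67226989, -0.21884805,  0.07648677]), np.float64(0.0010683412539221648))
clamp (array([ 0.6004198 , -0.16837044,  0.05716396]), np.float64(0.004393582576244886))
dish [0.73425508 0.28351722 0.015     ]
beaker [ 0.39864778 -0.33454282  0.069     ]
bottle [ 0.54419992 -0.36320556  0.1       ]
```

servo_tool --pt "8.7 0 0 0 9.7" --pt "8.7 0 0 0 9.7" --pt "8.7 0 0 0 9.7" --pt "8.7 0 0 0 9.7" --pt "8.7 0 0 0 9.7" --pt "8.7 0 0 0 9.7" --pt "8.7 0 0 0 9.7" --pt "8.7 0 0 0 9.7" --squeeze 15

```text
time_s: 1.15
tcp_pos: [0.216, 0.6393, 0.2262]
eef_rot: [180.0, -0.0, -96.6]
contact_force: [-0.9, 0.2, -0.1]
gripper_width: 0.087
```

```bash
cat >> h.py <<'E'
def Rt(s):
    from scipy.spatial.transform import Rotation as Ro
    return Ro.from_euler('xyz',s['eef_rot'],degrees=True).as_matrix()
CX=np.radians(-6.6);CC=np.array([.621,-.0255,0])
Rc=np.array([[np.cos(CX),-np.sin(CX),0],[np.sin(CX),np.cos(CX),0],[0,0,1]])
def w2c(p):return Rc.T@(np.array(p)-CC)
def c2w(p):return Rc@np.array(p)+CC
def to(target):
    s=r.get_state();d=Rt(s).T@(np.array(target)-s['tcp_pos'])*100
    print('tool-shift cm to target',d.round(2),'yaw',s['eef_rot'].round(2));return d
def wproj(P,s):
    c=r.calibration('wrist');T=np.array(c['tool_from_camera']);W=np.eye(4);W[:3,:3]=Rt(s);W[:3,3]=s['tcp_pos']
    M=np.linalg.inv(W@T);p,_=cv2.projectPoints(np.array(P,float).reshape(-1,3),cv2.Rodrigues(M[:3,:3])[0],M[:3,3],np.array(c['K']),None);return p[:,0]
def wonz(u,v,z,s):
    c=r.calibration('wrist');T=np.array(c['tool_from_camera']);W=np.eye(4);W[:3,:3]=Rt(s);W[:3,3]=s['tcp_pos'];M=W@T
    d=M[:3,:3]@np.linalg.inv(np.array(c['K']))@np.array([u,v,1.]);o=M[:3,3];return o+d*(z-o[2])/d[2]
E
python3 - <<'E'
from h import *
to([.483,-.009,.17])
E
```

```text
tool-shift cm to target [ 61.33 -33.97   5.66] yaw [ 1.7999e+02 -4.0000e-02 -9.6590e+01]
```

servo_tool --pt "8.7 3 -1.7 0 0" --pt "8.7 4.4 -2.4 0 0" --pt "8.7 4.4 -2.4 0 0" --pt "8.7 4.4 -2.4 0 0" --pt "8.7 4.4 -2.4 0 0" --pt "8.7 4.4 -2.4 0 0" --pt "8.7 4.4 -2.4 0 0" --pt "8.7 4.4 -2.4 0 0"

```text
time_s: 2.15
tcp_pos: [0.3633, 0.2817, 0.2266]
eef_rot: [-180.0, 0.0, -96.2]
contact_force: [0.5, 0.4, -0.1]
gripper_width: 0.0867
```

servo_tool --pt "8.7 4.4 -2.4 0 0" --pt "8.7 4.4 -2.4 0 0" --pt "8.7 4.4 -2.4 0 0" --pt "8.7 4.4 -2.4 0 0" --pt "8.7 4.4 -2.5 1 0" --pt "8.7 3.5 -2 2 0" --pt "8.7 2 -1.1 2 0" --pt "8.7 0 0 0.6 0"

```text
time_s: 3.15
tcp_pos: [0.4835, -0.0082, 0.1691]
eef_rot: [179.9, -0.1, -96.4]
contact_force: [0.4, 0.3, -0.8]
gripper_width: 0.0873
```

```bash
python3 - <<'E'
from h import *
to([.483,-.009,.17])
s=r.get_state();snap('wrist','w1');snap('top','t1')
print(s['tcp_pos'])
for y in(-.055,0,.055):print(wproj(c2w([-.14,y,.097]),s))
E
```

```text
tool-shift cm to target [ 0.09  0.04 -0.09] yaw [ 1.7986e+02 -6.0000e-02 -9.6430e+01]
[ 0.4835016  -0.00818741  0.16908058]
[[257.84614596 128.63078474]]
[[257.44050174 196.68626218]]
[[257.07761604 257.56808443]]
```

View pics/w1.png

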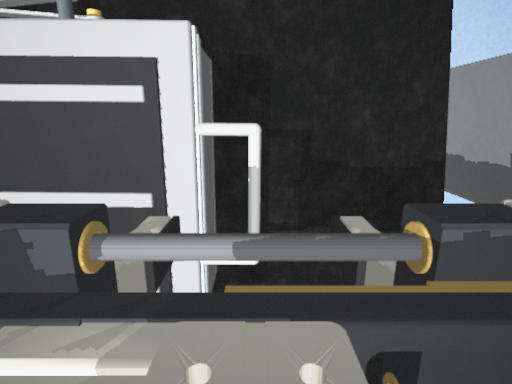

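The wrist view shows the handle bar at about column 254, rows 130–262. I had predicted column 257, so the bar is about 2 mm further towards +x. I'll narrow the fingers before descending, because there is only 40 mm free behind the bar.

servo_tool --pt "2.4 0 -0.1 0 0" --pt "2.4 0 0 0 0" --pt "2.4 0 0 0 0" --pt "2.4 0 0 0 0" --pt "2.4 0 0 1 0" --pt "2.4 0 0 2 0" --pt "2.4 0 0 2 0" --pt "2.4 0 0 1 0"

```text
time_s: 4.25
tcp_pos: [0.4843, -0.007, 0.1091]
eef_rot: [179.9, -0.0, -96.3]
contact_force: [-0.3, 0.3, -0.2]
gripper_width: 0.0243
```

```bash
python3 - <<'E'
from h import *
s=r.get_state();snap('wrist','w2');print(s['tcp_pos'],s['gripper_width'])
E
```

```text
[ 0.4843229  -0.00704107  0.10907137] 0.024313351465745047
```

View pics/w2.png

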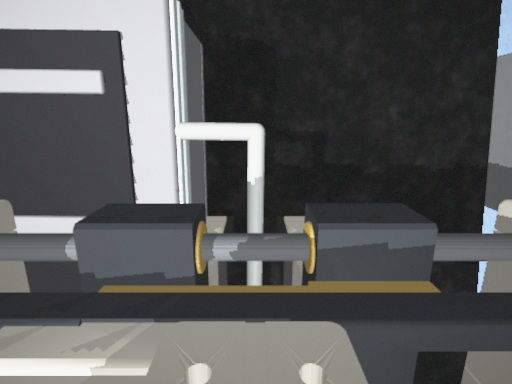

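The bar at column 256 sits centred between the fingers at columns 205 and 305. I descend and grip.

servo_tool --pt "2.4 0 0 1.5 0" --pt "2.4 0 0 1.2 0" --pt "2.4 0 0 0.4 0" --pt "0.6 0 0 0 0" --pt "0.6 0 0 0 0" --pt "0.6 0 0 0 0" --pt "0.6 0 0 0 0" --squeeze 15

```text
time_s: 5.18
tcp_pos: [0.4846, -0.0067, 0.0798]
eef_rot: [180.0, 0.0, -96.3]
contact_force: [-5.9, 4.1, 5.3]
gripper_width: 0.0096
```

```bash
python3 - <<'E'
from h import *
s=r.get_state();print(s['tcp_pos'],s['gripper_width'],s['contact_force'],s['eef_rot'])
a0=np.arcsin(7/235)
# arc from 0 to 1.1 rad
th=np.concatenate([[0,.015,.04,.08,.13],np.arange(.18,1.16,.055)])
d=np.diff(np.stack([-235*np.cos(th+a0),235*np.sin(th+a0)],1),axis=0)/10
for t,x in zip(th[1:],d):print(round(t,3),(-x).round(2))
E
```

```text
[ 0.48456067 -0.00670542  0.07982591] 0.009642448302906358 [-5.91182919  4.0982997   5.31999796] [ 1.79963770e+02  6.27107321e-03 -9.62777859e+01]
0.015 [-0.01 -0.35]
0.04 [-0.03 -0.59]
0.08 [-0.08 -0.94]
0.13 [-0.16 -1.16]
0.18 [-0.22 -1.15]
0.235 [-0.3  -1.26]
0.29 [-0.37 -1.24]
0.345 [-0.44 -1.22]
0.4 [-0.51 -1.19]
0.455 [-0.57 -1.16]
0.51 [-0.63 -1.13]
0.565 [-0.69 -1.09]
0.62 [-0.75 -1.05]
0.675 [-0.81 -1.01]
0.73 [-0.86 -0.96]
0.785 [-0.92 -0.91]
0.84 [-0.96 -0.86]
0.895 [-1.01 -0.81]
0.95 [-1.05 -0.75]
1.005 [-1.09 -0.69]
1.06 [-1.13 -0.63]
1.115 [-1.16 -0.57]
```

servo_tool --pt "0.6 0 -0.01 -0.35 0" --pt "0.6 0 -0.03 -0.6 0" --pt "0.6 0 -0.08 -0.95 0" --pt "0.6 0 -0.16 -1.15 0" --pt "0.6 0 -0.22 -1.15 0" --pt "0.6 0 -0.3 -1.25 0" --pt "0.6 0 -0.37 -1.25 0" --pt "0.6 0 -0.44 -1.2 0"

```text
time_s: 6.18
tcp_pos: [0.5002, -0.0086, 0.1594]
eef_rot: [179.9, -0.0, -96.3]
contact_force: [-5.6, 3.5, -1.0]
gripper_width: 0.0093
```

servo_tool --pt "0.6 0 -0.51 -1.2 0" --pt "0.6 0 -0.57 -1.15 0" --pt "0.6 0 -0.63 -1.13 0" --pt "0.6 0 -0.69 -1.09 0" --pt "0.6 0 -0.75 -1.05 0" --pt "0.6 0 -0.81 -1.0 0" --pt "0.6 0 -0.86 -0.96 0" --pt "0.6 0 -0.92 -0.91 0"

```text
time_s: 7.18
tcp_pos: [0.5559, -0.0154, 0.2456]
eef_rot: [179.8, -0.1, -96.3]
contact_force: [-15.0, 3.2, 12.9]
gripper_width: 0.0094
```

servo_tool --pt "0.6 0 -0.96 -0.86 0" --pt "0.6 0 -1.0 -0.8 0" --pt "0.6 0 -1.05 -0.75 0" --pt "0.6 0 -1.1 -0.7 0" --pt "0.6 0 -1.13 -0.63 0" --pt "0.6 0 0 0 0"

```text
time_s: 7.92
tcp_pos: [0.6113, -0.0221, 0.2843]
eef_rot: [-179.8, -0.1, -96.3]
contact_force: [-5.0, -1.6, 8.5]
gripper_width: 0.009
```

```bash
python3 - <<'E'
from h import *
s=r.get_state();p=s['tcp_pos']+[0,0,r.pinch_z];q=w2c(p)-[.095,0,.09];print(q,np.hypot(q[0],q[2]),np.arctan2(q[2],-q[0])-.0298,Rc.T@s['contact_force'])
snap('scene','s3');snap('wrist','w3')
E
```

```text
[-0.10498386  0.00225329  0.21310171] 0.23755830682350607 1.0832486375862407 [-4.77683345 -2.12202174  8.54500034]
```

View pics/s3.png

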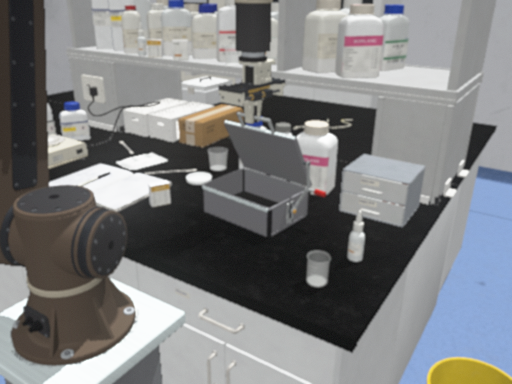

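The scene view shows the lid at about 1.08 rad, with the knob at (320,193). I carry on in smaller steps and ease the outward radial load.

servo_tool --pt "0.6 0 0 -0.15 0" --pt "0.6 0 -0.55 -0.3 0" --pt "0.6 0 -0.6 -0.3 0" --pt "0.6 0 -0.4 -0.2 0" --pt "0.6 0 0 0 0"

```text
time_s: 8.65
tcp_pos: [0.6259, -0.0238, 0.2915]
eef_rot: [-180.0, -0.1, -96.3]
contact_force: [-1.2, -5.4, 2.0]
gripper_width: 0.0089
```

```bash
cat >> h.py <<'E'
def lidst():
    s=r.get_state();p=s['tcp_pos']+[0,0,r.pinch_z];q=w2c(p)-[.095,0,.09];a=np.arctan2(q[2],-q[0]);F=Rc.T@s['contact_force']
    print('t',round(s['time_s'],2),'R',np.hypot(q[0],q[2]).round(4),'th',(a-.0298).round(3),'tang',(F@[np.sin(a),0,np.cos(a)]).round(1),'rad',(F@[-np.cos(a),0,np.sin(a)]).round(1),'y',F[1].round(1))
    for k in(.01,.02,.03): print(k,'step y,z cm',-23.5*(np.array([-np.cos(a+k),np.sin(a+k)])-[-np.cos(a),np.sin(a)]))
E
python3 -c "
from h import *
lidst()"
```

```text
t 8.65 R 0.2381 th 1.152 tang 0.2 rad 2.0 y -5.5
0.01 step y,z cm [-0.21786396 -0.08808992]
0.02 step y,z cm [-0.43659791 -0.17399683]
0.03 step y,z cm [-0.65617999 -0.25771215]
```

servo_tool --pt "0.6 0.05 -0.3 -0.12 0" --pt "0.6 0.05 -0.3 -0.12 0" --pt "0.6 0 -0.3 -0.11 0" --pt "0.6 0 -0.22 -0.08 0" --pt "0.6 0 0 0 0"

```text
time_s: 9.28
tcp_pos: [0.6372, -0.0251, 0.2957]
eef_rot: [-179.9, -0.1, -96.3]
contact_force: [-2.8, -5.0, 4.6]
gripper_width: 0.0093
```

```bash
python3 -c "
from h import *
lidst()"
```

```text
t 9.28 R 0.238 th 1.203 tang -0.5 rad 5.1 y -5.3
0.01 step y,z cm [-0.22207795 -0.07685001]
0.02 step y,z cm [-0.44491328 -0.15147544]
0.03 step y,z cm [-0.66848371 -0.22386882]
```

servo_tool --pt "0.6 0 -0.22 -0.09 0" --pt "0.6 0 -0.22 -0.08 0" --pt "0.6 0 -0.1 -0.03 0" --pt "0.6 0 0 0 0"

```text
time_s: 9.78
tcp_pos: [0.6424, -0.0257, 0.2975]
eef_rot: [-179.9, -0.1, -96.3]
contact_force: [-1.7, -5.2, 4.7]
gripper_width: 0.0091
```

```bash
python3 -c "
from h import *
lidst();snap('scene','s4')
im=cv2.imread('pics/s4.png');cv2.imwrite('pics/s4z.png',cv2.resize(im[80:250,180:360],None,fx=3.4,fy=3.4,interpolation=cv2.INTER_CUBIC))"
```

```text
t 9.78 R 0.238 th 1.226 tang 0.4 rad 4.8 y -5.4
0.01 step y,z cm [-0.22380481 -0.07166553]
0.02 step y,z cm [-0.44831507 -0.14108947]
0.03 step y,z cm [-0.67350833 -0.20826487]
```

View pics/s4z.png

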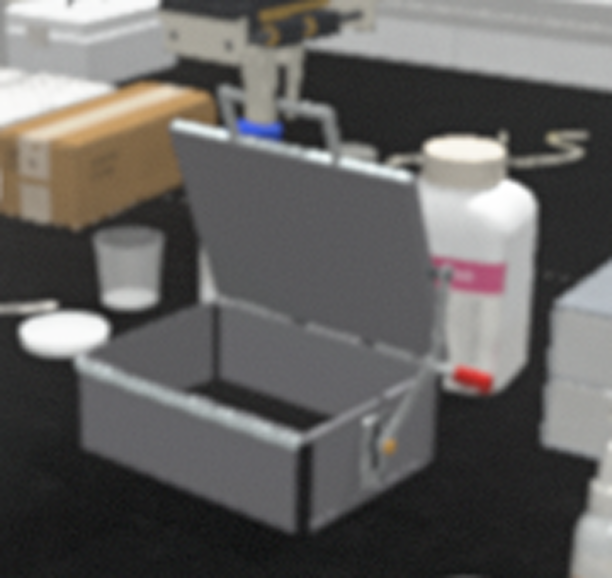

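servo_tool --pt "0.6 0 -0.15 -0.06 0" --pt "0.6 0 -0.15 -0.05 0" --pt "0.6 0 -0.15 -0.05 0" --pt "0.6 0 -0.15 -0.05 0" --pt "0.6 0 0 0 0"

```text
time_s: 10.45
tcp_pos: [0.6484, -0.0265, 0.2993]
eef_rot: [-180.0, -0.1, -96.3]
contact_force: [-2.3, -4.5, 3.2]
gripper_width: 0.0094
```

```bash
python3 -c "
from h import *
lidst()"
```

```text
t 10.45 R 0.238 th 1.253 tang -0.8 rad 3.6 y -4.8
0.01 step y,z cm [-0.22562045 -0.06572634]
0.02 step y,z cm [-0.45188687 -0.12919323]
0.03 step y,z cm [-0.67877664 -0.19039432]
```

servo_tool --pt "0.6 0 -0.15 -0.045 0" --pt "0.6 0 -0.15 -0.045 0" --pt "0.6 0 -0.15 -0.045 0" --pt "0.6 0 0 0 0"

```text
time_s: 10.95
tcp_pos: [0.6529, -0.027, 0.3006]
eef_rot: [-180.0, -0.1, -96.3]
contact_force: [-0.8, -6.2, 2.7]
gripper_width: 0.0092
```

```bash
python3 -c "
from h import *
lidst();snap('scene','s5')
im=cv2.imread('pics/s5.png');cv2.imwrite('pics/s5z.png',cv2.resize(im[120:230,270:360],None,fx=5,fy=5,interpolation=cv2.INTER_CUBIC))"
```

```text
t 10.95 R 0.238 th 1.272 tang 0.7 rad 2.6 y -6.3
0.01 step y,z cm [-0.22687672 -0.06124943]
0.02 step y,z cm [-0.45435459 -0.12022706]
0.03 step y,z cm [-0.68241084 -0.176927  ]
```

View pics/s5z.png

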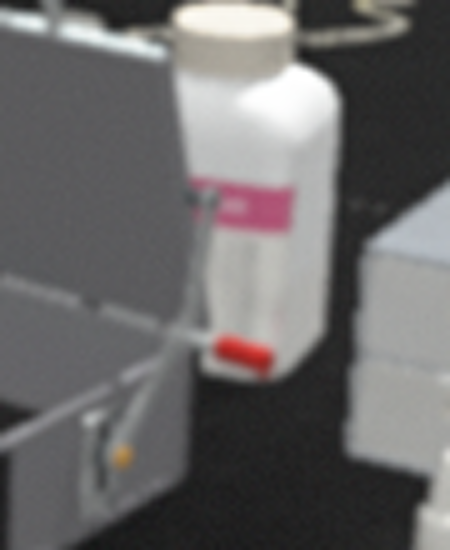

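The links are still bent by roughly 20°, with the knee at zoomed pixel (185,345). I continue in small steps.

servo_tool --pt "0.6 0.03 -0.12 -0.035 0" --pt "0.6 0.03 -0.12 -0.03 0" --pt "0.6 0 -0.12 -0.03 0" --pt "0.6 0 0 0 0"

```text
time_s: 11.5
tcp_pos: [0.6564, -0.0275, 0.3015]
eef_rot: [-180.0, -0.0, -96.3]
contact_force: [-2.4, -5.0, 3.7]
gripper_width: 0.0091
```

```bash
python3 -c "
from h import *
lidst()"
```

```text
t 11.5 R 0.2379 th 1.288 tang -0.8 rad 4.0 y -5.3
0.01 step y,z cm [-0.22778995 -0.05776053]
0.02 step y,z cm [-0.4561461  -0.11324031]
0.03 step y,z cm [-0.68504563 -0.1664338 ]
```

servo_tool --pt "0.6 0 -0.12 -0.03 0" --pt "0.6 0 -0.12 -0.03 0" --pt "0.6 0 0 0 0"

```text
time_s: 11.88
tcp_pos: [0.6587, -0.0278, 0.3021]
eef_rot: [-180.0, -0.0, -96.3]
contact_force: [-2.4, -5.7, 4.6]
gripper_width: 0.0098
```

```bash
python3 -c "
from h import *
lidst()"
```

```text
t 11.88 R 0.2379 th 1.298 tang -0.6 rad 4.9 y -6.0
0.01 step y,z cm [-0.2283644  -0.05544582]
0.02 step y,z cm [-0.45727184 -0.10860527]
0.03 step y,z cm [-0.68669941 -0.15947302]
```

servo_tool --pt "0.6 0 -0.12 -0.03 0" --pt "0.6 0 -0.12 -0.03 0" --pt "0.6 0 0 0 0"

```text
time_s: 12.25
tcp_pos: [0.6611, -0.028, 0.3027]
eef_rot: [-180.0, -0.0, -96.3]
contact_force: [-2.5, -5.1, 3.3]
gripper_width: 0.0091
```

```bash
python3 -c "
from h import *
lidst();snap('scene','s6')
im=cv2.imread('pics/s6.png');cv2.imwrite('pics/s6z.png',cv2.resize(im[120:230,270:360],None,fx=5,fy=5,interpolation=cv2.INTER_CUBIC))"
```

```text
t 12.25 R 0.2379 th 1.308 tang -1.1 rad 3.7 y -5.3
0.01 step y,z cm [-0.22893207 -0.05305327]
0.02 step y,z cm [-0.45838321 -0.1038146 ]
0.03 step y,z cm [-0.68833048 -0.15227892]
```

View pics/s6z.png

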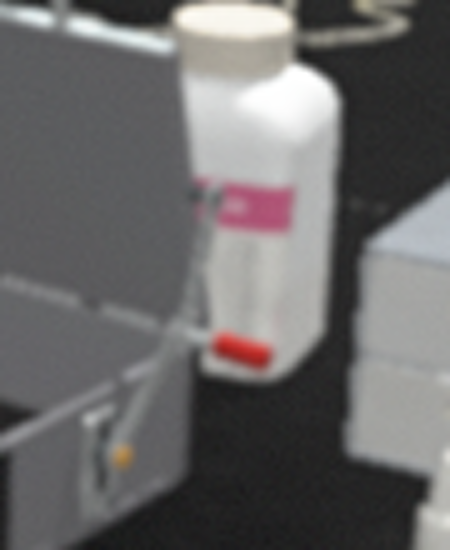

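```bash
cat >> h.py <<'E'
def ony(n,u,v,y):
    o,d=ray(n,u,v);o=Rc.T@(o-CC);d=Rc.T@d;return o+d*(y-o[1])/d[1]
def redknob(n,im=None):
    im=r.capture(n) if im is None else im
    h=cv2.cvtColor(im,cv2.COLOR_RGB2HSV);m=((h[...,0]<6)|(h[...,0]>174))&(h[...,1]>170)&(h[...,2]>90)
    nn,l,st,c=cv2.connectedComponentsWithStats(m.astype(np.uint8));
    return [(st[i,4],c[i].round(1)) for i in range(1,nn) if st[i,4]>8]
E
python3 - <<'E'
from h import *
for f in ('scene0','s4','s5','s6'):
    im=cv2.imread(f'pics/{f}.png')[:,:,::-1]
    k=redknob('scene',im);k=max(k,key=lambda a:a[0]);print(f,k,ony('scene',*k[1],-.185))
g=lambda p:(270+(p[0]+.5)/5-.5,120+(p[1]+.5)/5-.5)
print('clamp',ony('scene',*g((122,457)),-.14));print('lidpivot s6',ony('scene',*g((210,193)),-.145))
print('lidpivot s5',ony('scene',*g((208,197)),-.145))
im=cv2.imread('pics/top0.png')[:,:,::-1];print(redknob('top',im))
snap('top','t6');print(redknob('top'))
E
```

```text
scene0 (np.int32(52), array([321.9, 199.3])) [ 0.07675636 -0.185       0.076062  ]
s4 (np.int32(25), array([318.9, 191.1])) [ 0.05720127 -0.185       0.10779458]
s5 (np.int32(24), array([318.1, 190.4])) [ 0.05266382 -0.185       0.11139022]
s6 (np.int32(26), array([318.2, 190. ])) [ 0.05304946 -0.185       0.11247098]
clamp [ 0.00537205 -0.14        0.05120115]
lidpivot s6 [ 0.07269327 -0.145       0.19116045]
lidpivot s5 [ 0.07086852 -0.145       0.18928996]
[(np.int32(59), array([308.5, 163.2]))]
[(np.int32(63), array([309., 168.]))]
```

```bash
python3 - <<'E'
import cv2
im=cv2.imread('pics/t6.png');cv2.imwrite('pics/t6z.png',cv2.resize(im[110:260,180:380],None,fx=4,fy=4,interpolation=cv2.INTER_CUBIC))
E
```

```text
(no output)
```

View pics/t6z.png

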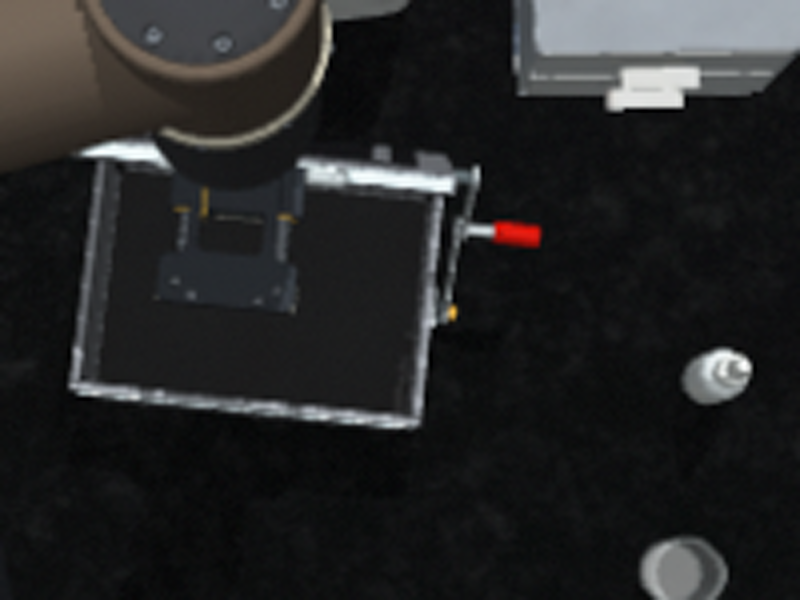

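The stay geometry from these views puts the links about 24° from straight, so I expect the stop near 1.36 rad.

servo_tool --pt "0.6 0.02 -0.12 -0.03 0" --pt "0.6 0.02 -0.12 -0.03 0" --pt "0.6 0 -0.12 -0.025 0" --pt "0.6 0 0 0 0"

```text
time_s: 12.9
tcp_pos: [0.6647, -0.0285, 0.3035]
eef_rot: [-180.0, 0.0, -96.3]
contact_force: [-2.3, -3.6, 4.5]
gripper_width: 0.0097
```

```bash
python3 -c "
from h import *
lidst();print(redknob('scene'))"
```

```text
t 12.9 R 0.2378 th 1.324 tang -0.9 rad 4.8 y -3.8
0.01 step y,z cm [-0.22973755 -0.04944894]
0.02 step y,z cm [-0.4599581  -0.09659807]
0.03 step y,z cm [-0.69063861 -0.14144267]
[(np.int32(23), array([317.9, 189.5]))]
```

servo_tool --pt "0.6 0.02 -0.11 -0.03 0" --pt "0.6 0.02 -0.11 -0.02 0" --pt "0.6 0 0 0 0"

```text
time_s: 13.32
tcp_pos: [0.6669, -0.0288, 0.3039]
eef_rot: [-180.0, 0.0, -96.3]
contact_force: [-2.4, -2.0, 4.9]
gripper_width: 0.0093
```

```bash
python3 -c "
from h import *
lidst();print(redknob('scene'))"
```

```text
t 13.32 R 0.2378 th 1.333 tang -1.1 rad 5.2 y -2.3
0.01 step y,z cm [-0.23018494 -0.04732264]
0.02 step y,z cm [-0.46083159 -0.0923411 ]
0.03 step y,z cm [-0.69191689 -0.13505088]
[(np.int32(25), array([317.7, 189.6]))]
```

servo_tool --pt "0.6 0 -0.11 -0.025 0" --pt "0.6 0 -0.11 -0.02 0" --pt "0.6 0 0 0 0"

```text
time_s: 13.75
tcp_pos: [0.6691, -0.029, 0.3043]
eef_rot: [-180.0, 0.0, -96.3]
contact_force: [-2.3, -2.4, 5.5]
gripper_width: 0.0093
```

```bash
python3 -c "
from h import *
lidst();print(redknob('scene'))"
```

```text
t 13.75 R 0.2378 th 1.343 tang -0.9 rad 5.7 y -2.7
0.01 step y,z cm [-0.23062334 -0.04513775]
0.02 step y,z cm [-0.46168651 -0.08796705]
0.03 step y,z cm [-0.69316642 -0.12848361]
[(np.int32(26), array([317.5, 189.1]))]
```

servo_tool --pt "0.6 0 -0.11 -0.02 0" --pt "0.6 0 -0.11 -0.02 0" --pt "0.6 0 0 0 0"

```text
time_s: 14.18
tcp_pos: [0.6713, -0.0293, 0.3047]
eef_rot: [-179.9, 0.0, -96.3]
contact_force: [-1.1, -3.6, 5.0]
gripper_width: 0.0091
```

```bash
python3 -c "
from h import *
lidst();print(redknob('scene'))"
```

```text
t 14.18 R 0.2378 th 1.352 tang 0.3 rad 5.0 y -3.7
0.01 step y,z cm [-0.23104717 -0.04291554]
0.02 step y,z cm [-0.46251194 -0.0835185 ]
0.03 step y,z cm [-0.69437116 -0.12180481]
[(np.int32(26), array([317., 189.]))]
```

servo_tool --pt "0.6 0 -0.11 -0.02 0" --pt "0.6 0 -0.11 -0.02 0" --pt "0.6 0 0 0 0"

```text
time_s: 14.6
tcp_pos: [0.6736, -0.0296, 0.3052]
eef_rot: [-179.9, 0.0, -96.3]
contact_force: [-1.1, -2.3, 5.7]
gripper_width: 0.0095
```

```bash
python3 -c "
from h import *
lidst();print(redknob('scene'))"
```

```text
t 14.6 R 0.2377 th 1.362 tang 0.2 rad 5.7 y -2.4
0.01 step y,z cm [-0.2314526  -0.04067229]
0.02 step y,z cm [-0.46330034 -0.07902806]
0.03 step y,z cm [-0.69552004 -0.11506348]
[(np.int32(25), array([317. , 188.7]))]
```

servo_tool --pt "0.6 0 -0.11 -0.02 0" --pt "0.6 0 -0.11 -0.02 0" --pt "0.6 0 0 0 0"

```text
time_s: 15.02
tcp_pos: [0.676, -0.0299, 0.3055]
eef_rot: [-179.9, 0.0, -96.3]
contact_force: [-0.4, -2.6, 3.8]
gripper_width: 0.009
```

```bash
python3 -c "
from h import *
lidst();im=snap('scene','s7');print(redknob('scene',im))
im=cv2.imread('pics/s7.png');cv2.imwrite('pics/s7z.png',cv2.resize(im[120:230,270:360],None,fx=5,fy=5,interpolation=cv2.INTER_CUBIC))"
```

```text
t 15.03 R 0.2377 th 1.372 tang 0.5 rad 3.8 y -2.6
0.01 step y,z cm [-0.23186264 -0.03826563]
0.02 step y,z cm [-0.46409633 -0.07421075]
0.03 step y,z cm [-0.69667785 -0.10783178]
[(np.int32(26), array([316.1, 188.1]))]
```

View pics/s7z.png

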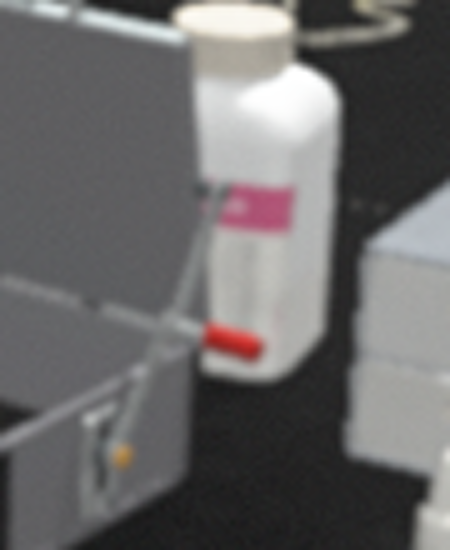

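The links are now almost in line (knee at zoomed pixel (168,330)), so I take very small steps.

servo_tool --pt "0.6 0 -0.1 -0.015 0" --pt "0.6 0 0 0 0"

```text
time_s: 15.32
tcp_pos: [0.6761, -0.0299, 0.3056]
eef_rot: [180.0, 0.0, -96.3]
contact_force: [-2.8, -1.9, 6.7]
gripper_width: 0.0096
```

```bash
python3 -c "
from h import *
lidst();print(redknob('scene'))"
```

```text
t 15.32 R 0.2377 th 1.373 tang -1.4 rad 7.0 y -2.2
0.01 step y,z cm [-0.2318755 -0.0381876]
0.02 step y,z cm [-0.46412127 -0.07405458]
0.03 step y,z cm [-0.6967141  -0.10759734]
[(np.int32(28), array([314.6, 187.2]))]
```

servo_tool --pt "0.6 0 -0.05 -0.01 0" --pt "0.6 0 0 0 0"

```text
time_s: 15.62
tcp_pos: [0.6761, -0.0299, 0.3056]
eef_rot: [179.9, 0.0, -96.3]
contact_force: [-4.4, -2.0, 6.8]
gripper_width: 0.0093
```

```bash
python3 -c "
from h import *
lidst();im=snap('scene','s8');print(redknob('scene',im))
im=cv2.imread('pics/s8.png');cv2.imwrite('pics/s8z.png',cv2.resize(im[120:230,270:360],None,fx=5,fy=5,interpolation=cv2.INTER_CUBIC))"
```

```text
t 15.62 R 0.2377 th 1.373 tang -3.0 rad 7.4 y -2.5
0.01 step y,z cm [-0.23188482 -0.03813095]
0.02 step y,z cm [-0.46413935 -0.07394119]
0.03 step y,z cm [-0.69674037 -0.10742712]
[(np.int32(28), array([314.6, 187.2]))]
```

View pics/s8z.png

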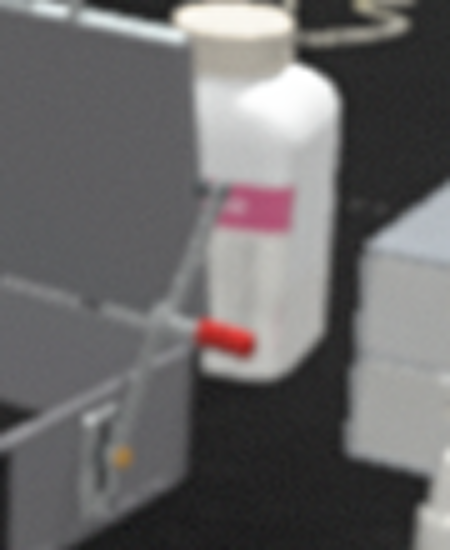

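The stop is at about 1.373 rad; the handle no longer moves and the stay looks straight and tight. I relax backwards in small steps.

servo_tool --pt "0.6 0 0.1 0.02 0" --pt "0.6 0 0.1 0.02 0" --pt "0.6 0 0.1 0.02 0" --pt "0.6 0 0.1 0.02 0" --pt "0.6 0 0 0 0"

```text
time_s: 16.3
tcp_pos: [0.6726, -0.0295, 0.3049]
eef_rot: [180.0, 0.0, -96.3]
contact_force: [-3.7, -2.0, 6.6]
gripper_width: 0.0097
```

```bash
python3 -c "
from h import *
lidst();im=snap('scene','s9');print(redknob('scene',im))
im=cv2.imread('pics/s9.png');cv2.imwrite('pics/s9z.png',cv2.resize(im[120:230,270:360],None,fx=5,fy=5,interpolation=cv2.INTER_CUBIC))"
```

```text
t 16.3 R 0.2377 th 1.358 tang -2.2 rad 7.1 y -2.4
0.01 step y,z cm [-0.23127765 -0.0416556 ]
0.02 step y,z cm [-0.46296028 -0.08099638]
0.03 step y,z cm [-0.69502473 -0.1180184 ]
[(np.int32(28), array([313.9, 187. ]))]
```

View pics/s9z.png

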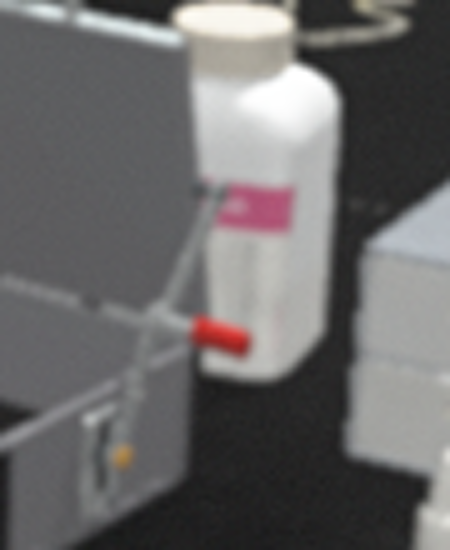

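The knee has gone past straight, with the knob now at zoomed pixel (222,335). I keep lowering until the stay carries the lid.

servo_tool --pt "0.6 0 0.12 0.025 0" --pt "0.6 0 0.12 0.025 0" --pt "0.6 0 0.12 0.025 0" --pt "0.6 0 0.12 0.025 0" --pt "0.6 0 0 0 0"

```text
time_s: 16.98
tcp_pos: [0.6683, -0.029, 0.304]
eef_rot: [-179.9, 0.0, -96.3]
contact_force: [0.1, -1.8, 6.2]
gripper_width: 0.0093
```

```bash
python3 -c "
from h import *
lidst();print(redknob('scene'))"
```

```text
t 16.98 R 0.2377 th 1.339 tang 1.5 rad 6.0 y -1.8
0.01 step y,z cm [-0.23047571 -0.04588559]
0.02 step y,z cm [-0.46139874 -0.08946416]
0.03 step y,z cm [-0.69274601 -0.13073137]
[(np.int32(30), array([312.7, 186.6]))]
```

servo_tool --pt "0.6 0 0.06 -0.1 0" --pt "0.6 0 0.06 -0.05 0" --pt "0.6 0 0 0 0" --pt "2.4 0 0 0 0" --pt "2.4 0 0 0 0" --pt "2.4 0 0 0 0" --pt "2.4 0 0 0 0"

```text
time_s: 17.9
tcp_pos: [0.6667, -0.0289, 0.3051]
eef_rot: [180.0, 0.0, -96.3]
contact_force: [0.5, 0.4, 0.1]
gripper_width: 0.0237
```

```bash
python3 -c "
from h import *
lidst();im=snap('scene','s10');print(redknob('scene',im),redknob('top'),r.get_state()['contact_force'])
im=cv2.imread('pics/s10.png');cv2.imwrite('pics/s10z.png',cv2.resize(im[80:230,200:360],None,fx=3.9,fy=3.9,interpolation=cv2.INTER_CUBIC))"
```

```text
t 17.9 R 0.239 th 1.333 tang 0.5 rad -0.0 y 0.4
0.01 step y,z cm [-0.23019642 -0.04726676]
0.02 step y,z cm [-0.460854   -0.09222923]
0.03 step y,z cm [-0.69194965 -0.13488292]
[(np.int32(29), array([312.8, 186.7]))] [(np.int32(66), array([308.7, 176.1]))] [-0.44344376  0.39924171  0.08960261]
```

View pics/s10z.png

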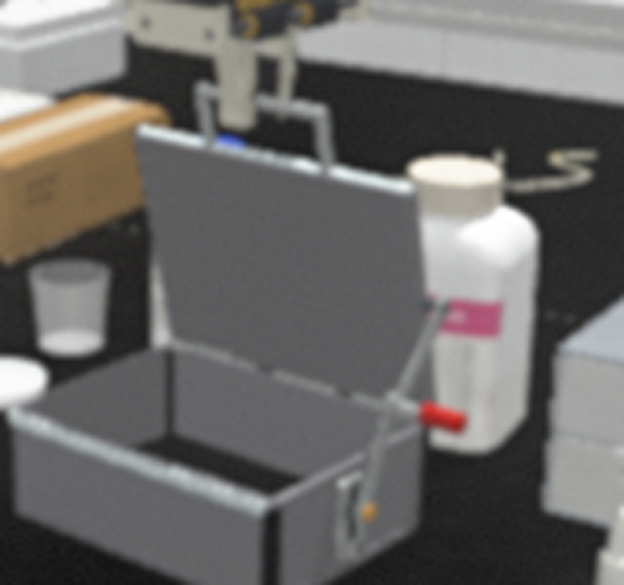

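The lid stands on the locked stay: links bent past straight, fingers open, no contact force. Next I lift clear and plan the move to the carton.

```bash
cat >> h.py <<'E'
def plan(pos,yaw,n,grip,acc=True):
    """rows from current pose to pos/yaw(deg, unwrapped delta) in n rows; prints rounded rows"""
    s=r.get_state();p=np.array(s['tcp_pos']);y=s['eef_rot'][2]
    w=np.ones(n)
    if acc and n>3: w[0]=w[-1]=.5
    w/=w.sum();dp=np.array(pos)-p;rows=[];dy=yaw-y
    for k in w:
        a=np.radians(y);X=np.array([np.cos(a),np.sin(a),0]);Y=np.array([np.sin(a),-np.cos(a),0])
        d=dp*k;rows.append([grip,round(d@X*100,2),round(d@Y*100,2),round(-d[2]*100,2),round(-dy*k,1)]);y+=dy*k
    print('from',p.round(4),s['eef_rot'].round(1));print(rows)
E
python3 - <<'E'
from h import *
print('knob',tri('top',(308.7,176.1),'scene',(312.8,186.7)),w2c(tri('top',(308.7,176.1),'scene',(312.8,186.7))[0]))
E
```

```text
knob (array([ 0.62445485, -0.21170576,  0.13127981]), np.float64(0.0004633567042110905)) [ 0.02483391 -0.18457464  0.13127981]
```

servo_tool --pt "2.4 0 0 -2 0" --pt "2.4 0 0 -3 0" --pt "2.4 0 0 -2 0" --pt "2.4 0 0 -0.5 0"

```text
time_s: 18.5
tcp_pos: [0.6671, -0.0291, 0.3817]
eef_rot: [-179.9, 0.0, -96.3]
contact_force: [0.6, 0.2, -0.6]
gripper_width: 0.0241
```

```bash
python3 - <<'E'
from h import *
plan([.50,.26,.22],-210,13,8.7)
E
```

```text
from [ 0.6671 -0.0291  0.3817] [-179.9    0.   -96.3]
[[8.7, np.float64(-1.12), np.float64(0.82), np.float64(0.67), np.float64(4.7)], [8.7, np.float64(-2.1), np.float64(1.83), np.float64(1.35), np.float64(9.5)], [8.7, np.float64(-1.77), np.float64(2.15), np.float64(1.35), np.float64(9.5)], [8.7, np.float64(-1.39), np.float64(2.41), np.float64(1.35), np.float64(9.5)], [8.7, np.float64(-0.98), np.float64(2.61), np.float64(1.35), np.float64(9.5)], [8.7, np.float64(-0.53), np.float64(2.73), np.float64(1.35), np.float64(9.5)], [8.7, np.float64(-0.08), np.float64(2.78), np.float64(1.35), np.float64(9.5)], [8.7, np.float64(0.38), np.float64(2.76), np.float64(1.35), np.float64(9.5)], [8.7, np.float64(0.83), np.float64(2.66), np.float64(1.35), np.float64(9.5)], [8.7, np.float64(1.26), np.float64(2.48), np.float64(1.35), np.float64(9.5)], [8.7, np.float64(1.65), np.float64(2.24), np.float64(1.35), np.float64(9.5)], [8.7, np.float64(2.0), np.float64(1.94), np.float64(1.35), np.float64(9.5)], [8.7, np.float64(1.14), np.float64(0.79), np.float64(0.67), np.float64(4.7)]]
```

servo_tool --pt "4 -1.1 0.8 0 4.7" --pt "4 -2.1 1.8 0 9.5" --pt "4 -1.8 2.15 0 9.5" --pt "4 -1.4 2.4 0 9.5" --pt "4 -1.0 2.6 0 9.5" --pt "4 -0.55 2.75 1.5 9.5" --pt "5 -0.1 2.8 2 9.5" --pt "5 0.4 2.75 2.5 9.5"

```text
time_s: 19.5
tcp_pos: [0.5625, 0.1529, 0.319]
eef_rot: [180.0, -0.0, -167.8]
contact_force: [0.1, 0.8, 0.5]
gripper_width: 0.0491
```

```bash
python3 - <<'E'
from h import *
plan([.515,.258,.20],150,5,5)
print(redknob('scene'))
E
```

```text
from [0.5625 0.1529 0.319 ] [ 180.    -0.  -167.8]
[[5, np.float64(0.3), np.float64(1.41), np.float64(1.49), np.float64(-39.7)], [5, np.float64(-1.34), np.float64(2.55), np.float64(2.98), np.float64(-79.4)], [5, np.float64(-2.76), np.float64(-0.85), np.float64(2.98), np.float64(-79.4)], [5, np.float64(0.33), np.float64(-2.86), np.float64(2.98), np.float64(-79.4)], [5, np.float64(1.44), np.float64(-0.1), np.float64(1.49), np.float64(-39.7)]]
[(np.int32(31), array([312.8, 186.7]))]
```

```bash
python3 - <<'E'
from h import *
plan([.515,.258,.20],-210,6,5)
E
```

```text
from [0.5598 0.1546 0.3151] [ 179.9   -0.3 -168.3]
[[5, np.float64(0.23), np.float64(1.1), np.float64(1.15), np.float64(4.2)], [5, np.float64(0.62), np.float64(2.17), np.float64(2.3), np.float64(8.3)], [5, np.float64(0.93), np.float64(2.05), np.float64(2.3), np.float64(8.3)], [5, np.float64(1.21), np.float64(1.9), np.float64(2.3), np.float64(8.3)], [5, np.float64(1.48), np.float64(1.7), np.float64(2.3), np.float64(8.3)], [5, np.float64(0.85), np.float64(0.74), np.float64(1.15), np.float64(4.2)]]
```

servo_tool --pt "5 0.2 1.1 1.1 4.2" --pt "5 0.6 2.1 2.2 8.2" --pt "5 0.9 2.0 2.2 8.2" --pt "5 1.2 1.9 2.2 8.2" --pt "5 1.4 1.6 2.2 8.2" --pt "5 0.8 0.7 1.1 3.5" --pt "5 0 0 0 0"

```text
time_s: 20.42
tcp_pos: [0.5173, 0.2517, 0.2087]
eef_rot: [-179.9, -0.1, 152.1]
contact_force: [0.6, -0.8, 0.8]
gripper_width: 0.05
```

```bash
python3 - <<'E'
from h import *
to([.515,.258,.20])
s=r.get_state();snap('wrist','w5')
cx=np.array([.515,.258,.07]);a=np.radians(-30)
u=np.array([np.cos(a),np.sin(a),0]);v=np.array([-np.sin(a),np.cos(a),0])
print(wproj([cx+i*.03*u+j*.013*v for i,j in((1,1),(1,-1),(-1,-1),(-1,1))],s))
E
```

```text
tool-shift cm to target [0.5  0.45 0.87] yaw [-1.7985e+02 -7.0000e-02  1.5215e+02]
[[270.70990311 202.4892214 ]
 [246.38648864 201.58171044]
 [248.21500591 145.05143167]
 [273.73683443 146.03725703]]
```

View pics/w5.png

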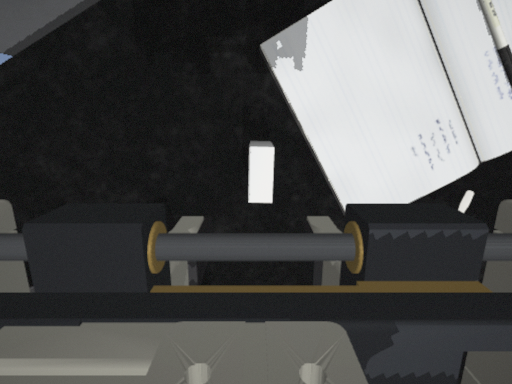

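```bash
python3 - <<'E'
from h import *
im=cv2.imread('pics/w5.png');m=(cv2.cvtColor(im,cv2.COLOR_BGR2GRAY)>225).astype(np.uint8)
m[:,:235]=0;m[:,285:]=0;m[:130]=0;m[215:]=0
n,l,st,c=cv2.connectedComponentsWithStats(m);i=1+np.argmax(st[1:,4]);cn=cv2.findContours((l==i).astype(np.uint8),0,1)[0][0]
R=cv2.minAreaRect(cn);print(R,cv2.boxPoints(R))
s=r.get_state()
B=np.array([wonz(*p,.07,s) for p in cv2.boxPoints(R)]);print(B,B.mean(0))
for i in range(4):e=B[i]-B[i-1];print(np.linalg.norm(e),np.degrees(np.arctan2(e[1],e[0])))
T=B.mean(0);to([T[0],T[1],.033])
E
```

```text
((261.0102233886719, 174.0716552734375), (22.96967887878418, 54.41314697265625), 1.3639274835586548) [[248.88106 200.99715]
 [250.17622 146.59941]
 [273.1394  147.14616]
 [271.84424 201.5439 ]]
[[0.53624253 0.23425634 0.07      ]
 [0.4857378  0.26268952 0.07      ]
 [0.4971699  0.28320258 0.07      ]
 [0.54823775 0.25573597 0.07      ]] [0.51684699 0.2589711  0.07      ]
0.024602028671757238 -119.18099757162487
0.05795838471293011 150.6213394383731
0.02348357978496953 60.86870344672445
0.057985685734808466 -28.273378690784625
tool-shift cm to target [ 0.44  0.62 17.67] yaw [-1.7992e+02 -2.0000e-02  1.5218e+02]
```

The wrist picture shows the carton top at columns 249–273, rows 147–202, which gives a centre of (0.517,0.259) and agrees with the top view.

servo_tool --pt "5 0.4 0.6 1.5 1" --pt "5 0 0 3.5 0" --pt "5 0 0 4 0" --pt "5 0 0 4 0" --pt "5 0 0 3 0" --pt "5 0 0 1.3 0" --pt "5 0 0 0 0"

```text
time_s: 21.35
tcp_pos: [0.5175, 0.2587, 0.0366]
eef_rot: [-179.9, -0.0, 151.0]
contact_force: [0.4, 0.4, 1.1]
gripper_width: 0.0499
```

```bash
python3 - <<'E'
from h import *
to([.5168,.259,.033])
print(r.get_state()['contact_force'])
E
```

```text
tool-shift cm to target [ 0.08 -0.01  0.36] yaw [-1.7993e+02 -2.0000e-02  1.5102e+02]
[0.36760449 0.37885525 1.07429556]
```

servo_tool --pt "2.0 0 0 0.1 0" --pt "2.0 0 0 0 0" --pt "2.0 0 0 0 0" --pt "2.0 0 0 0 0" --pt "2.0 0 0 0 0" --squeeze 10

```text
time_s: 21.98
tcp_pos: [0.5179, 0.2593, 0.037]
eef_rot: [179.9, 0.0, 151.1]
contact_force: [-0.9, 0.8, 7.1]
gripper_width: 0.026
```

servo_tool --pt "2.0 0 0 -1.5 0" --pt "2.0 0 0 -3.5 0" --pt "2.0 0 0 -4 0" --pt "2.0 0 0 -4 0" --pt "2.0 0 0 -2.5 0" --pt "2.0 0 0 -1 0"

```text
time_s: 22.72
tcp_pos: [0.5181, 0.2594, 0.2036]
eef_rot: [179.8, 0.1, 151.0]
contact_force: [0.1, 0.9, -0.4]
gripper_width: 0.0261
```

```bash
python3 - <<'E'
from h import *
print(c2w([-.045,.03,0]))
plan(list(c2w([-.045,.03,0])[:2])+[.20],173.4,8,2.0)
E
```

```text
[0.57974634 0.00947335 0.        ]
from [0.5181 0.2594 0.2036] [1.798e+02 1.000e-01 1.510e+02]
[[2.0, np.float64(-1.25), np.float64(-1.35), np.float64(0.03), np.float64(-1.6)], [2.0, np.float64(-2.42), np.float64(-2.77), np.float64(0.05), np.float64(-3.2)], [2.0, np.float64(-2.27), np.float64(-2.9), np.float64(0.05), np.float64(-3.2)], [2.0, np.float64(-2.1), np.float64(-3.02), np.float64(0.05), np.float64(-3.2)], [2.0, np.float64(-1.93), np.float64(-3.13), np.float64(0.05), np.float64(-3.2)], [2.0, np.float64(-1.75), np.float64(-3.23), np.float64(0.05), np.float64(-3.2)], [2.0, np.float64(-1.57), np.float64(-3.33), np.float64(0.05), np.float64(-3.2)], [2.0, np.float64(-0.69), np.float64(-1.7), np.float64(0.03), np.float64(-1.6)]]
```

servo_tool --pt "2.0 -1.25 -1.35 0 -1.6" --pt "2.0 -2.4 -2.8 0 -3.2" --pt "2.0 -2.3 -2.9 0 -3.2" --pt "2.0 -2.1 -3.0 0 -3.2" --pt "2.0 -1.9 -3.1 0 -3.2" --pt "2.0 -1.75 -3.2 0 -3.2" --pt "2.0 -1.6 -3.3 0 -3.2" --pt "2.0 -0.7 -1.7 0 -1.6"

```text
time_s: 23.72
tcp_pos: [0.5793, 0.0081, 0.2003]
eef_rot: [-180.0, -0.1, 173.4]
contact_force: [0.9, 0.9, -1.1]
gripper_width: 0.026
```

```bash
python3 - <<'E'
from h import *
to(list(c2w([-.045,.03,0])[:2])+[.0505])
snap('top','t8');snap('scene','s11')
a=cv2.imread('pics/t8.png')[110:260,180:380];b=cv2.imread('pics/s11.png')[80:230,180:380]
cv2.imwrite('pics/c1.png',cv2.resize(np.vstack([a,b]),None,fx=2,fy=2,interpolation=cv2.INTER_CUBIC))
E
```

```text
tool-shift cm to target [-0.06  0.15 14.98] yaw [-1.7996e+02 -1.0000e-01  1.7343e+02]
```

View pics/c1.png

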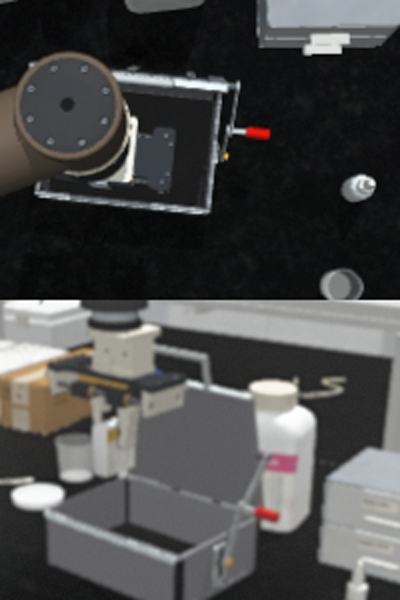

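servo_tool --pt "2.0 -0.06 0.15 1.5 0" --pt "2.0 0 0 3 0" --pt "2.0 0 0 3 0" --pt "2.0 0 0 3 0" --pt "2.0 0 0 2.5 0" --pt "2.0 0 0 1.2 0" --pt "2.0 0 0 0.3 0" --pt "2.0 0 0 0 0"

```text
time_s: 24.82
tcp_pos: [0.5808, 0.0116, 0.0566]
eef_rot: [180.0, 0.0, 173.5]
contact_force: [0.7, -0.7, -0.7]
gripper_width: 0.026
```

servo_tool --pt "2.0 0 0 0.25 0" --pt "2.0 0 0 0.2 0" --pt "2.0 0 0 0 0"

```text
time_s: 25.2
tcp_pos: [0.5805, 0.0112, 0.0519]
eef_rot: [180.0, 0.0, 173.4]
contact_force: [0.4, 0.3, -0.7]
gripper_width: 0.0256
```

servo_tool --pt "2.0 0 0 0.1 0" --pt "2.0 0 0 0.1 0" --pt "2.0 0 0 0 0"

```text
time_s: 25.58
tcp_pos: [0.5805, 0.0112, 0.05]
eef_rot: [-180.0, 0.0, 173.4]
contact_force: [-1.0, -0.2, 4.0]
gripper_width: 0.0258
```

Contact is felt (4 N), so I release and lift slowly.

servo_tool --pt "3.2 0 0 0 0" --pt "4.4 0 0 0 0" --pt "4.6 0 0 0 0" --pt "4.6 0 0 0 0" --pt "4.6 0 0 -1 0" --pt "4.6 0 0 -2 0" --pt "4.6 0 0 -3.5 0" --pt "4.6 0 0 -4 0"

```text
time_s: 26.58
tcp_pos: [0.5801, 0.0111, 0.1561]
eef_rot: [-180.0, -0.0, 173.4]
contact_force: [0.7, -0.2, 0.4]
gripper_width: 0.0462
```

servo_tool --pt "4.6 0 0 -4.5 0" --pt "4.6 0 0 -2 0" --pt "3 3.5 0 0 0" --pt "2 4 0 0 0" --pt "0 2.5 0 0 0" --pt "0 0 0 0 0"

```text
time_s: 27.32
tcp_pos: [0.4799, 0.0228, 0.221]
eef_rot: [179.9, 0.1, 173.5]
contact_force: [2.1, 0.0, 0.2]
gripper_width: 0.0117
```

```bash
python3 - <<'E'
from h import *
s=r.get_state();print(s['tcp_pos'],s['eef_rot'],s['time_s'],s['gripper_width'])
A=snap('top','t9');B=snap('scene','s12');snap('wrist','w9')
print(redknob('top',A),redknob('scene',B))
a=cv2.imread('pics/t9.png')[110:260,180:380];b=cv2.imread('pics/s12.png')[80:230,180:380]
cv2.imwrite('pics/c2.png',cv2.resize(np.hstack([a,b]),None,fx=2,fy=2,interpolation=cv2.INTER_CUBIC))
E
```

```text
[0.47992664 0.02275488 0.2210166 ] [1.79930593e+02 9.49268521e-02 1.73485943e+02] 27.325 0.011735834374565364
[(np.int32(66), array([308.7, 176.1]))] [(np.int32(30), array([312.8, 186.7]))]
```

View pics/c2.png

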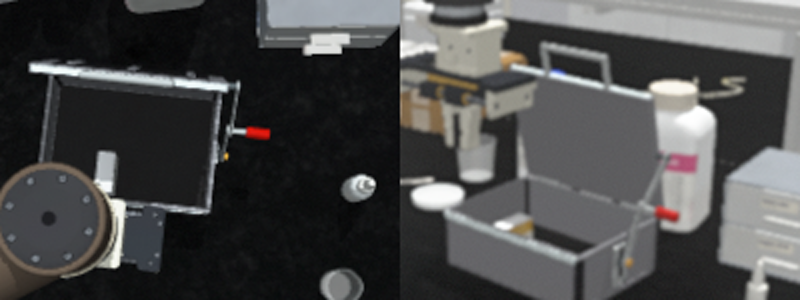

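View pics/w9.png

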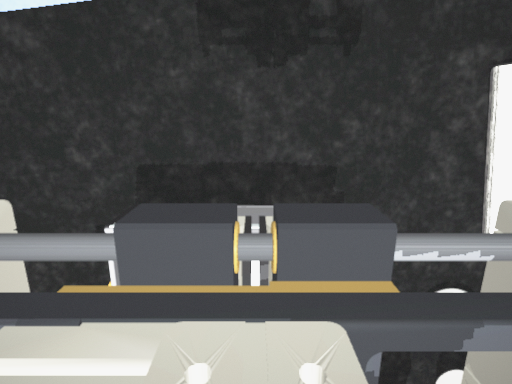

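The carton stands upright in the case and the knob has not moved, so the stay is still locked. Before pushing the knob I check clearance to the drawer unit.

```bash
python3 - <<'E'
import cv2,numpy as np
a=cv2.imread('pics/t9.png')[50:190,250:400];b=cv2.imread('pics/s12.png')[130:270,280:430]
cv2.imwrite('pics/c3.png',cv2.resize(np.hstack([a,b]),None,fx=2.6,fy=2.6,interpolation=cv2.INTER_CUBIC))
E
```

```text
(no output)
```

View pics/c3.png

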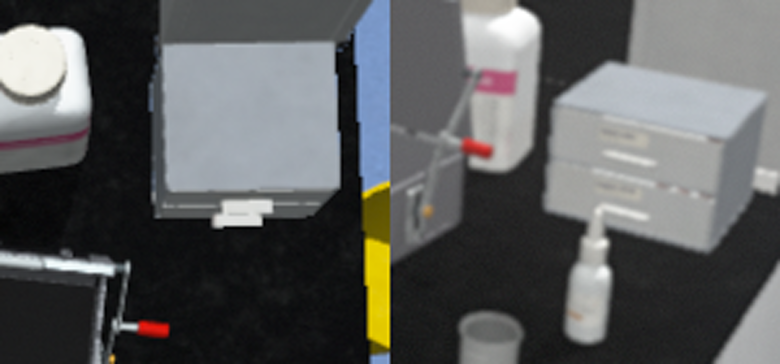

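```bash
python3 - <<'E'
from h import *
f=lambda p:(250+(p[0]+.5)/2.6-.5,50+(p[1]+.5)/2.6-.5)
g=lambda p:(280+(p[0]-390+.5)/2.6-.5,130+(p[1]+.5)/2.6-.5)
P=tri('top',f((163,190)),'scene',g((555,104)));print('drawer top front-left',P,w2c(P[0]))
P=tri('top',f((340,188)),'scene',g((720,139)));print('front-right',P)
P=tri('top',f((154,327)),'scene',g((479,149)));print('knob',P,w2c(P[0]))
plan(list(c2w([-.09,-.193,0])[:2])+[.221],-96.6,10,8.7)
E
```

```text
drawer top front-left (array([ 0.78200671, -0.22907405,  0.13454764]), np.float64(0.005803511546237158)) [ 0.18333791 -0.18371926  0.13454764]
front-right (array([ 0.77797404, -0.42178851,  0.13863893]), np.float64(0.00339726433734653))
knob (array([ 0.62686913, -0.21318666,  0.1298214 ]), np.float64(0.0009761257337006038)) [ 0.0274024  -0.18576824  0.1298214 ]
from [0.4817 0.0228 0.2203] [1.800e+02 1.000e-01 1.734e+02]
[[8.7, np.float64(-0.3), np.float64(-1.25), np.float64(-0.0), np.float64(15.0)], [8.7, np.float64(-1.22), np.float64(-2.26), np.float64(-0.01), np.float64(30.0)], [8.7, np.float64(-2.19), np.float64(-1.35), np.float64(-0.01), np.float64(30.0)], [8.7, np.float64(-2.57), np.float64(-0.07), np.float64(-0.01), np.float64(30.0)], [8.7, np.float64(-2.26), np.float64(1.22), np.float64(-0.01), np.float64(30.0)], [8.7, np.float64(-1.35), np.float64(2.19), np.float64(-0.01), np.float64(30.0)], [8.7, np.float64(-0.07), np.float64(2.57), np.float64(-0.01), np.float64(30.0)], [8.7, np.float64(1.22), np.float64(2.26), np.float64(-0.01), np.float64(30.0)], [8.7, np.float64(2.19), np.float64(1.34), np.float64(-0.01), np.float64(30.0)], [8.7, np.float64(1.28), np.float64(0.03), np.float64(-0.0), np.float64(15.0)]]
```

```bash
python3 - <<'E'
from h import *
plan(list(c2w([-.035,-.193,0])[:2])+[.22],263.4,10,0)
E
```

```text
from [0.4817 0.0228 0.2203] [1.800e+02 1.000e-01 1.734e+02]
[[0, np.float64(-0.6), np.float64(-1.25), np.float64(0.0), np.float64(-5.0)], [0, np.float64(-0.99), np.float64(-2.6), np.float64(0.0), np.float64(-10.0)], [0, np.float64(-0.52), np.float64(-2.73), np.float64(0.0), np.float64(-10.0)], [0, np.float64(-0.04), np.float64(-2.78), np.float64(0.0), np.float64(-10.0)], [0, np.float64(0.44), np.float64(-2.74), np.float64(0.0), np.float64(-10.0)], [0, np.float64(0.91), np.float64(-2.62), np.float64(0.0), np.float64(-10.0)], [0, np.float64(1.35), np.float64(-2.42), np.float64(0.0), np.float64(-10.0)], [0, np.float64(1.75), np.float64(-2.15), np.float64(0.0), np.float64(-10.0)], [0, np.float64(2.1), np.float64(-1.82), np.float64(0.0), np.float64(-10.0)], [0, np.float64(1.19), np.float64(-0.71), np.float64(0.0), np.float64(-5.0)]]
```

servo_tool --pt "0 -0.6 -1.25 0 -5" --pt "0 -1.0 -2.6 0 -10" --pt "0 -0.5 -2.7 0 -10" --pt "0 0 -2.8 0 -10" --pt "0 0.4 -2.7 0 -10" --pt "0 0.9 -2.6 0 -10" --pt "0 1.35 -2.4 0 -10" --pt "0 1.75 -2.15 0 -10"

```text
time_s: 28.48
tcp_pos: [0.5502, -0.1744, 0.2192]
eef_rot: [180.0, -0.0, -111.3]
contact_force: [0.7, 0.1, -0.3]
gripper_width: 0.0
```

servo_tool --pt "0 2.1 -1.8 0 -10" --pt "0 1.2 -0.7 0 -5" --pt "0 0 0 0 0"

```text
time_s: 28.85
tcp_pos: [0.5632, -0.2136, 0.2187]
eef_rot: [179.9, -0.0, -96.7]
contact_force: [0.2, 0.0, 0.5]
gripper_width: 0.0001
```

```bash
python3 - <<'E'
from h import *
to(list(c2w([-.02,-.193,0])[:2])+[.115])
s=r.get_state();print(s['time_s'],s['gripper_width'])
snap('wrist','w10')
E
```

```text
tool-shift cm to target [-0.05 -1.59 10.37] yaw [ 1.7992e+02 -1.0000e-02 -9.6690e+01]
28.85 0.0001435648955302443
```

View pics/w10.png

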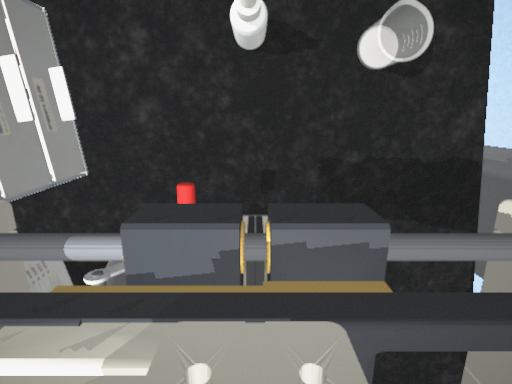

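The knob shows left of the closed fingers at (186,190), clear of them. I descend in front of it.

servo_tool --pt "0 0 0 2 0" --pt "0 0 0 3.5 0" --pt "0 0 0 3.5 0" --pt "0 0 0 1.5 0" --pt "0 0 -1.2 0 0" --pt "0 0 -1.2 0 0" --pt "0 0 0 0 0"

```text
time_s: 29.78
tcp_pos: [0.5886, -0.2153, 0.1158]
eef_rot: [-179.9, -0.0, -96.6]
contact_force: [-0.1, -0.4, 0.3]
gripper_width: 0.0003
```

```bash
cat >> h.py <<'E'
def st():
    s=r.get_state();print(round(s['time_s'],2),'case xyz',w2c(s['tcp_pos']).round(4),'F',(Rc.T@s['contact_force']).round(1))
E
python3 - <<'E'
from h import *
st();print(redknob('scene'),redknob('top'))
E
```

```text
29.77 case xyz [-0.0104 -0.1922  0.1158] F [-0.1 -0.4  0.3]
[] []
```

servo_tool --pt "0 0 -0.4 0 0" --pt "0 0 -0.4 0 0" --pt "0 0 -0.4 0.05 0" --pt "0 0 -0.4 0.05 0"

```text
time_s: 30.38
tcp_pos: [0.6019, -0.2169, 0.1133]
eef_rot: [179.9, -0.0, -96.6]
contact_force: [-2.9, -0.9, -0.2]
gripper_width: 0.0004
```

servo_tool --pt "0 0 -0.4 0.1 0" --pt "0 0 -0.4 0.1 0" --pt "0 0 0 0 0"

```text
time_s: 30.75
tcp_pos: [0.6103, -0.2178, 0.1112]
eef_rot: [179.9, 0.0, -96.6]
contact_force: [-2.4, -0.3, -1.2]
gripper_width: 0.0005
```

```bash
python3 - <<'E'
from h import *
st();B=snap('scene','s13')
b=cv2.imread('pics/s13.png')[80:230,200:360]
cv2.imwrite('pics/c4.png',cv2.resize(b,None,fx=3.9,fy=3.9,interpolation=cv2.INTER_CUBIC))
E
```

```text
30.75 case xyz [ 0.0115 -0.1922  0.1112] F [-2.4 -0.6 -1.2]
```

View pics/c4.png

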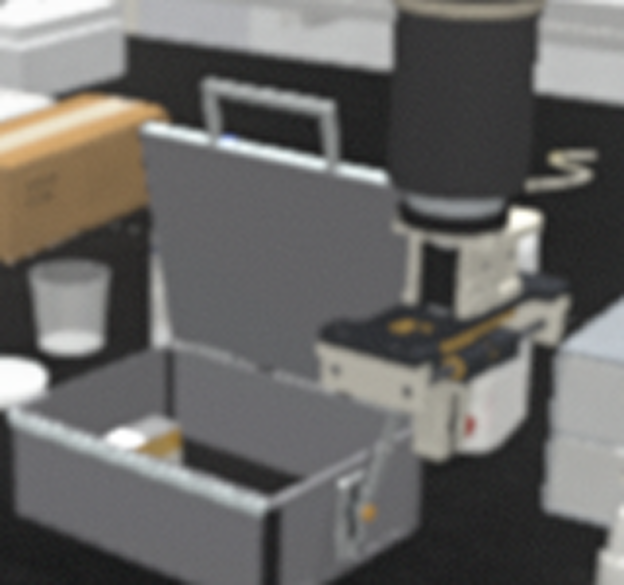

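The carton stands in the case at zoomed pixel (145,440) and the knob is at about straight with 2.4 N. I push on, slightly down.

servo_tool --pt "0 0 -0.4 0.15 0" --pt "0 0 -0.4 0.2 0" --pt "0 0 -0.4 0.2 0" --pt "0 0 -0.4 0.25 0" --pt "0 0 0 0 0"

```text
time_s: 31.42
tcp_pos: [0.6244, -0.2194, 0.1019]
eef_rot: [179.7, 0.0, -96.6]
contact_force: [-5.8, 0.3, -5.7]
gripper_width: 0.0004
```

```bash
python3 - <<'E'
from h import *
st()
E
```

```text
31.43 case xyz [ 0.0257 -0.1922  0.1019] F [-5.8 -0.4 -5.7]
```

servo_tool --pt "0 0 -0.4 0.3 0" --pt "0 0 -0.4 0.3 0" --pt "0 0 -0.3 0.25 0" --pt "0 0 0 0 0"

```text
time_s: 31.92
tcp_pos: [0.6326, -0.2202, 0.0919]
eef_rot: [179.4, 0.1, -96.6]
contact_force: [-11.5, 0.9, -7.6]
gripper_width: 0.0002
```

```bash
python3 - <<'E'
from h import *
st();B=snap('scene','s14')
b=cv2.imread('pics/s14.png')[80:230,200:360]
cv2.imwrite('pics/c5.png',cv2.resize(b,None,fx=3.9,fy=3.9,interpolation=cv2.INTER_CUBIC))
E
```

```text
31.93 case xyz [ 0.0339 -0.1921  0.0919] F [-11.5  -0.5  -7.6]
```

View pics/c5.png

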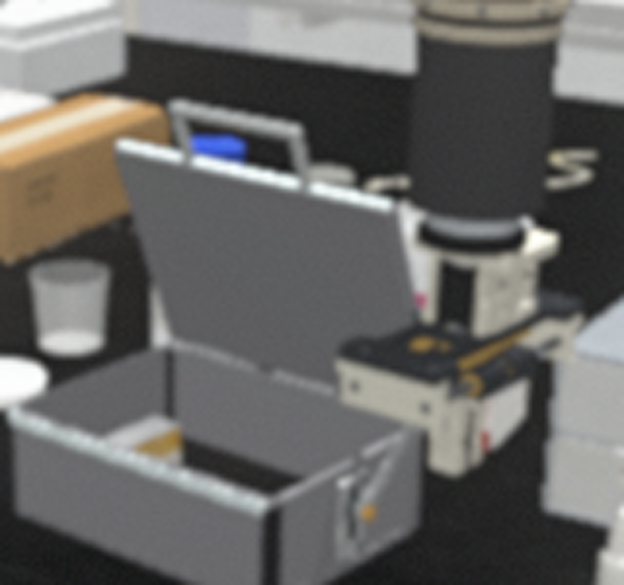

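The lower link has folded well back and the lid has come down a little, so I stop and retract.

servo_tool --pt "0 0 0.5 -0.3 0" --pt "0 0 1 0 0" --pt "0 0 2 0 0" --pt "0 0 2 0 0" --pt "0 0 1 -2 0" --pt "0 0 0 -4 0" --pt "0 0 0 -5 0" --pt "0 0 2 -5 0"

```text
time_s: 32.98
tcp_pos: [0.5541, -0.2114, 0.2619]
eef_rot: [-179.8, -0.0, -96.5]
contact_force: [0.6, -0.4, 0.8]
gripper_width: 0.0005
```

```bash
python3 - <<'E'
from h import *
st();B=snap('scene','s15');A=snap('top','t15');print(redknob('top',A),redknob('scene',B))
b=cv2.imread('pics/s15.png')[80:230,200:360];a=cv2.imread('pics/t15.png')[100:250,190:330]
cv2.imwrite('pics/c6.png',cv2.resize(np.hstack([a,b]),None,fx=2.6,fy=2.6,interpolation=cv2.INTER_CUBIC))
E
```

```text
32.98 case xyz [-0.0451 -0.1924  0.2619] F [ 0.6 -0.3  0.8]
[] [(np.int32(26), array([319. , 191.3]))]
```

View pics/c6.png

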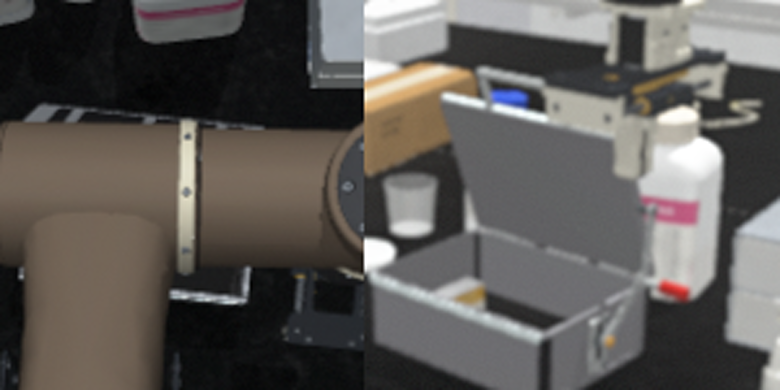

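The stay is unlocked: the knob in the scene view at (319,191) matches its place when the lid was at about 1.22 rad on the way up. I go back above the handle.

servo_tool --pt "3.6 0 0 -4 0" --pt "3.6 0 0 -5 0" --pt "3.6 -2 -0.7 -2 0" --pt "3.6 -4.5 -1.5 0 0" --pt "3.6 -5 -1.7 0 0" --pt "3.6 -4.5 -1.6 0 0" --pt "3.6 -3.2 -1 0 0" --pt "3.6 -0.2 -0.1 0 0"

```text
time_s: 34.08
tcp_pos: [0.6416, -0.0239, 0.3695]
eef_rot: [-179.9, 0.0, -96.4]
contact_force: [-0.6, -1.2, 0.7]
gripper_width: 0.0362
```

```bash
python3 - <<'E'
from h import *
to([.6424,-.0257,.2975]);st()
s=r.get_state();snap('wrist','w11')
for y in(-.055,0,.055):
  for t in (1.15,1.22,1.3):
    print(t,y,wproj(c2w([.097-.235*np.cos(t+.03),y,.09+.235*np.sin(t+.03)]),s))
E
```

```text
tool-shift cm to target [ 0.17 -0.08  7.2 ] yaw [-1.7987e+02  3.0000e-02 -9.6420e+01]
34.08 case xyz [0.0203 0.004  0.3695] F [-0.5 -1.3  0.7]
1.15 -0.055 [[273.79729766 125.58258535]]
1.22 -0.055 [[252.98527022 125.75039458]]
1.3 -0.055 [[227.373802  125.8875019]]
1.15 0 [[272.41852255 196.8524336 ]]
1.22 0 [[252.82009272 198.77087268]]
1.3 0 [[228.77543628 200.57456149]]
1.15 0.055 [[271.19215767 260.24409032]]
1.22 0.055 [[252.67359957 263.53151435]]
1.3 0.055 [[230.01509556 266.63067031]]
```

View pics/w11.png

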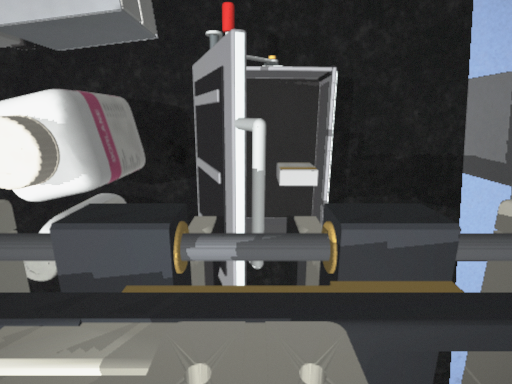

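The bar is at column 259, centred between the fingers (185–330), and the lid is at about 1.20 rad. I descend and grip.

servo_tool --pt "3.6 0.2 0.15 1.5 0" --pt "3.6 0 0 2.5 0" --pt "3.6 0 0 2.3 0" --pt "3.6 0 0 1.2 0" --pt "3.6 0 0 0 0" --pt "0.6 0 0 0 0" --pt "0.6 0 0 0 0" --pt "0.6 0 0 0 0" --squeeze 15

```text
time_s: 35.12
tcp_pos: [0.639, -0.0277, 0.2938]
eef_rot: [-180.0, 0.0, -96.6]
contact_force: [0.0, 1.0, 0.4]
gripper_width: 0.0113
```

servo_tool --pt "0.6 0 0 0 0" --pt "0.6 0 0 0 0"

```text
time_s: 35.38
tcp_pos: [0.639, -0.0277, 0.2937]
eef_rot: [-180.0, 0.0, -96.6]
contact_force: [-0.3, 0.9, 2.5]
gripper_width: 0.0091
```

```bash
python3 - <<'E'
from h import *
lidst();print(r.get_state()['gripper_width'])
th=np.concatenate([[1.2,1.19,1.17],np.arange(1.13,.2,-.045)])
a0=np.arcsin(7/235)
d=-np.diff(np.stack([-235*np.cos(th+a0),235*np.sin(th+a0)],1),axis=0)/10
for t,x in zip(th[1:],d):print(round(t,3),x.round(2))
E
```

```text
t 35.38 R 0.2354 th 1.208 tang 0.5 rad 2.5 y 0.8
0.01 step y,z cm [-0.22249164 -0.07564397]
0.02 step y,z cm [-0.44572858 -0.14905928]
0.03 step y,z cm [-0.6696885  -0.22023859]
0.009143701546424186
1.19 [0.22 0.08]
1.17 [0.44 0.17]
1.13 [0.87 0.36]
1.085 [0.96 0.44]
1.04 [0.94 0.49]
0.995 [0.92 0.53]
0.95 [0.89 0.57]
0.905 [0.86 0.61]
0.86 [0.84 0.65]
0.815 [0.81 0.68]
0.77 [0.77 0.72]
0.725 [0.74 0.75]
0.68 [0.71 0.79]
0.635 [0.67 0.82]
0.59 [0.63 0.85]
0.545 [0.59 0.87]
0.5 [0.55 0.9 ]
0.455 [0.51 0.92]
0.41 [0.47 0.95]
0.365 [0.43 0.97]
0.32 [0.38 0.98]
0.275 [0.34 1.  ]
0.23 [0.29 1.02]
```

servo_tool --pt "0.6 0 0.2 0.08 0" --pt "0.6 0 0.45 0.17 0" --pt "0.6 0 0.5 0.2 0"

```text
time_s: 35.75
tcp_pos: [0.6272, -0.0263, 0.2889]
eef_rot: [-180.0, 0.0, -96.6]
contact_force: [-0.2, 0.4, 5.6]
gripper_width: 0.0095
```

```bash
python3 - <<'E'
from h import *
lidst();B=snap('scene','s16');print(redknob('scene',B))
E
```

```text
t 35.75 R 0.2351 th 1.154 tang 1.9 rad 5.3 y 0.4
0.01 step y,z cm [-0.21806227 -0.08759788]
0.02 step y,z cm [-0.43698959 -0.17301079]
0.03 step y,z cm [-0.65676009 -0.25623019]
[(np.int32(30), array([319.5, 192.1]))]
```

servo_tool --pt "0.6 0 0.43 0.17 0" --pt "0.6 0 0.95 0.42 0" --pt "0.6 0 0.94 0.48 0" --pt "0.6 0 0.92 0.52 0" --pt "0.6 0 0.9 0.57 0" --pt "0.6 0 0.86 0.6 0"

```text
time_s: 36.55
tcp_pos: [0.5773, -0.0204, 0.2605]
eef_rot: [-180.0, 0.0, -96.6]
contact_force: [2.6, 4.3, -2.2]
gripper_width: 0.0091
```

```bash
python3 - <<'E'
from h import *
lidst();B=snap('scene','s16');print(redknob('scene',B))
E
```

```text
t 36.55 R 0.2349 th 0.907 tang 0.4 rad -3.0 y 4.6
0.01 step y,z cm [-0.19008541 -0.13817408]
0.02 step y,z cm [-0.38154304 -0.27444042]
0.03 step y,z cm [-0.57435374 -0.40878541]
[(np.int32(36), array([320.3, 194.2]))]
```

servo_tool --pt "0.6 0 0.84 0.65 0" --pt "0.6 0 0.81 0.68 0" --pt "0.6 0 0.77 0.72 0" --pt "0.6 0 0.74 0.75 0" --pt "0.6 0 0.7 0.79 0" --pt "0.6 0 0.67 0.82 0" --pt "0.6 0 0.63 0.85 0" --pt "0.6 0 0.59 0.87 0"

```text
time_s: 37.6
tcp_pos: [0.5205, -0.0138, 0.1997]
eef_rot: [-180.0, 0.0, -96.6]
contact_force: [1.0, 6.1, -0.5]
gripper_width: 0.0094
```

```bash
python3 - <<'E'
from h import *
lidst()
a0=np.arcsin(7/235)
th=np.concatenate([np.arange(.545,.16,-.045),np.arange(.14,-.01,-.025)]);d=-np.diff(np.stack([-235*np.cos(th+a0),235*np.sin(th+a0)],1),axis=0)/10
for t,x in zip(th[1:],d):print(round(t,3),x.round(2))
E
```

```text
t 37.6 R 0.2345 th 0.55 tang -0.2 rad -0.6 y 6.2
0.01 step y,z cm [-0.12970473 -0.1959623 ]
0.02 step y,z cm [-0.26136256 -0.39061778]
0.03 step y,z cm [-0.39496033 -0.58394697]
0.5 [0.55 0.9 ]
0.455 [0.51 0.92]
0.41 [0.47 0.95]
0.365 [0.43 0.97]
0.32 [0.38 0.98]
0.275 [0.34 1.  ]
0.23 [0.29 1.02]
0.185 [0.25 1.03]
0.14 [0.2  1.04]
0.115 [0.09 0.58]
0.09 [0.08 0.58]
0.065 [0.06 0.58]
0.04 [0.05 0.59]
0.015 [0.03 0.59]
-0.01 [0.02 0.59]
```

servo_tool --pt "0.6 -0.05 0.55 0.9 0" --pt "0.6 -0.05 0.51 0.92 0" --pt "0.6 -0.05 0.47 0.95 0" --pt "0.6 0 0.43 0.97 0" --pt "0.6 0 0.38 0.98 0" --pt "0.6 0 0.34 1.0 0" --pt "0.6 0 0.29 1.0 0" --pt "0.6 0 0.25 1.0 0"

```text
time_s: 38.6
tcp_pos: [0.4887, -0.0096, 0.122]
eef_rot: [-180.0, -0.0, -96.6]
contact_force: [3.6, -6.8, -1.9]
gripper_width: 0.0091
```

servo_tool --pt "0.6 0 0.18 0.9 0" --pt "0.6 0 0.1 0.55 0" --pt "0.6 0 0.08 0.5 0" --pt "0.6 0 0.06 0.5 0" --pt "0.6 0 0.04 0.4 0" --pt "0.6 0 0 0 0"

```text
time_s: 39.35
tcp_pos: [0.4847, -0.0091, 0.0937]
eef_rot: [-180.0, -0.0, -96.6]
contact_force: [4.7, -8.4, -2.6]
gripper_width: 0.0093
```

```bash
python3 - <<'E'
from h import *
lidst();st()
E
```

```text
t 39.35 R 0.2334 th 0.067 tang -2.0 rad -5.9 y -7.8
0.01 step y,z cm [-0.02384906 -0.23378572]
0.02 step y,z cm [-0.05003475 -0.46732126]
0.03 step y,z cm [-0.07855445 -0.70058327]
39.35 case xyz [-0.1373  0.0006  0.0937] F [ 5.7 -7.8 -2.6]
```

servo_tool --pt "0.6 0.05 0 0.4 0" --pt "0.6 0.05 -0.05 0.4 0" --pt "0.6 0 -0.05 0.4 0" --pt "0.6 0 0 0.2 0" --pt "0.6 0 0 0 0"

```text
time_s: 39.98
tcp_pos: [0.4842, -0.0096, 0.0809]
eef_rot: [179.9, -0.0, -96.5]
contact_force: [-8.4, 3.0, 16.6]
gripper_width: 0.0096
```

```bash
python3 - <<'E'
from h import *
lidst();st()
E
```

```text
t 39.98 R 0.2329 th 0.012 tang 16.2 rad 9.4 y 2.0
0.01 step y,z cm [-0.01094552 -0.23474398]
0.02 step y,z cm [-0.0242379  -0.46936677]
0.03 step y,z cm [-0.03987579 -0.7038449 ]
39.98 case xyz [-1.377e-01  1.000e-04  8.090e-02] F [-8.7  2.  16.6]
```

servo_tool --pt "0.6 0 0.05 -0.15 0" --pt "0.6 0 0 0 0"

```text
time_s: 40.22
tcp_pos: [0.4842, -0.0095, 0.0813]
eef_rot: [180.0, -0.0, -96.6]
contact_force: [-1.5, 0.0, -0.6]
gripper_width: 0.0095
```

```bash
python3 - <<'E'
from h import *
lidst();st();B=snap('scene','s17');print(redknob('scene',B))
b=cv2.imread('pics/s17.png')[130:250,190:350]
a=cv2.imread('pics/scene0.png')[130:250,190:350]
cv2.imwrite('pics/c7.png',cv2.resize(np.vstack([a,b]),None,fx=2.4,fy=2.4,interpolation=cv2.INTER_CUBIC))
E
```

```text
t 40.23 R 0.233 th 0.014 tang -0.7 rad 1.5 y -0.2
0.01 step y,z cm [-0.01136259 -0.23472416]
0.02 step y,z cm [-0.02507182 -0.46932296]
0.03 step y,z cm [-0.04112631 -0.70377294]
40.23 case xyz [-1.378e-01  1.000e-04  8.130e-02] F [-1.5 -0.2 -0.6]
[(np.int32(49), array([321.7, 199.4]))]
```

View pics/c7.png

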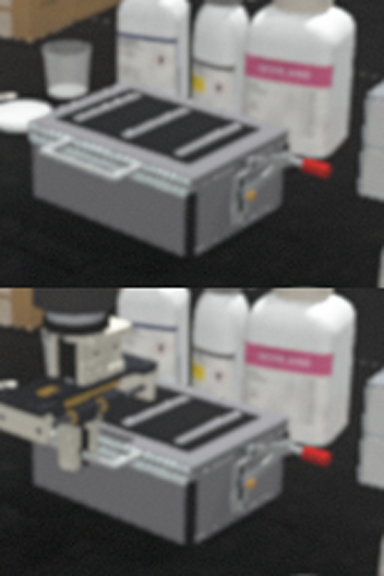

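The lid looks just as at the start, and the knob is at (321.7,199.4) against (321.9,199.3) then. I release and withdraw upward.

servo_tool --pt "1.2 0 0 0 0" --pt "2.4 0 0 0 0" --pt "2.4 0 0 0 0" --pt "2.4 0 0 0 0" --pt "2.4 0 0 -1 0" --pt "2.4 0 0 -3 0" --pt "2.4 0 0 -4 0" --pt "2.4 0 0 -4 0"

```text
time_s: 41.28
tcp_pos: [0.4845, -0.0097, 0.2036]
eef_rot: [-180.0, 0.0, -96.6]
contact_force: [1.7, 0.4, 0.3]
gripper_width: 0.0237
```

servo_tool --pt "2.4 0 1 -3 0" --pt "2.4 -3 1 0 0" --pt "2.4 -5 1 0 0" --pt "2.4 -5 0 0 0" --pt "2.4 -5 0 0 0" --pt "2.4 -3 0 0 0" --pt "2.4 0 0 0 0" --pt "2.4 0 0 0 0"

```text
time_s: 42.28
tcp_pos: [0.4786, 0.2022, 0.2319]
eef_rot: [180.0, -0.0, -96.5]
contact_force: [-0.5, -0.1, 0.4]
gripper_width: 0.0239
```

```bash
python3 - <<'E'
from h import *
st();B=snap('scene','s18');A=snap('top','t18');print(redknob('scene',B),redknob('top',A))
b=cv2.imread('pics/s18.png')[130:310,190:380]
a=cv2.imread('pics/t18.png')[120:300,120:400]
cv2.imwrite('pics/c8.png',cv2.resize(np.hstack([a,b]),None,fx=1.7,fy=1.7,interpolation=cv2.INTER_CUBIC))
d0=cv2.imread('pics/top0.png');d=cv2.absdiff(d0,cv2.imread('pics/t18.png')).max(2)
for n,(x0,x1,y0,y1) in dict(case=(195,320,138,235),beaker=(335,370,240,270),bottle=(345,375,190,218),dish=(130,168,132,168)).items():print(n,(d[y0:y1,x0:x1]>40).sum())
E
```

```text
42.27 case xyz [-0.1676  0.2099  0.2319] F [-0.5 -0.1  0.4]
[(np.int32(49), array([321.6, 199.3]))] [(np.int32(62), array([308.5, 163.2]))]
case 0
beaker 0
bottle 0
dish 0
```

View pics/c8.png

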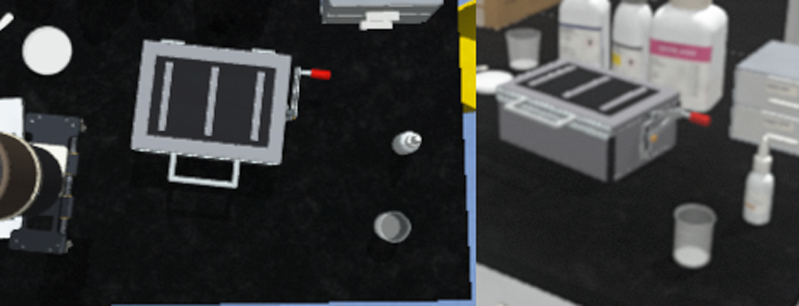

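The picture shows the case shut exactly as at the start. Pixel differences over the case, beaker, bottle and dish are all zero, and the robot is clear.

```bash
python3 -c "
from plant import r
print(r.close_job(), r.get_state()['time_s'])"
```

```text
the job is handed in; nothing more can be done
the job is handed in; nothing more can be done
```

I put the carton away in the case, shut the lid, and handed the job in at about 42 s of the 72 s allowed. The hand-in reported no verdict.

**What I did:** I raised the lid by feel to its stop at about 1.37 rad, with about 3 N of pull there. I relaxed it until the knee went past straight and let go. Then I stood the carton in the case and pushed the knob back with closed fingers. I took hold of the handle again and lowered the lid under control until it was shut.

**Last checks:**
- **Lid and bystanders:** the last top view shows no difference from the start over the closed case, beaker, dropper bottle and petri dish. The knob is back within 0.3 pixel of its starting position.
- **Robot:** it stands clear with no contact force.
- **Carton:** I last saw it standing upright in the case when I retracted from the knob, before lowering the lid. I could not see it once the lid was shut.

**Forces to note:** the last part of the knob push reached about 14 N, above the expected 3–7 N, and drew the lid down to about 1.2 rad. Pressing the lid onto the rim reached about 16 N for a moment. I saw no movement of the foot of the stay in the pictures, but I did not measure it to the millimetre.

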